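# Open the transport case by its paddle latch and load a sample cup

### The job

Open the grey transport case by pulling up the recessed paddle handle in its lid, and swing the lid up until it stands well open, past 60 degrees, by itself. Then put the white-lidded sample cup upright into the middle of the round seat inside the case, and leave the lid standing open. Do not push aside or knock over the other things on the worktop.

Things in the scene. Friction and masses are not known exactly. Their poses are not given: they have to be found in the camera images.
- case: Grey plastic transport case, fixed to the worktop, 180 mm deep (its x) x 250 mm wide (its y) x 70 mm high without the lid; walls and floor 5 mm thick. Origin: centre of its underside; x points to the rear (hinge side), y to the case's left, z up. Its yaw varies. The lid adds 36 mm, so the closed case is 106 mm high. A steel catch juts 13 mm inwards at the middle of the front rim, 60 mm wide.
- lid (a joint): Lid angle, rad: 0 shut, grows as the front of the lid goes up, stop at 1.75. The lid (0.5 kg) is hinged along the rear top edge; a stiff hinge holds it at any angle where it is left, about 1 N m to raise it. While it is shut a bolt under its front edge locks it to the base.
- paddle (a joint): Paddle angle relative to the lid, rad: 0 lying flush in its dish, stop at 0.85. A spring lays it back (about 1.8 N at the bar at the start, 5.6 N at the stop). From about 0.5 rad on the bolt is clear and the lid can rise; if the paddle goes back while the lid is shut, the lid is locked again. Pulling on with the paddle at its stop raises the lid.
- lid_hinge (a point): Middle of the lid's hinge axis (which runs along the case's y), on the rear edge 70 mm above the worktop.
- lid_front (a point): Middle of the lid's front top edge, 180 mm in front of the hinge axis and 36 mm above it while shut. Turns with the lid.
- paddle_pivot (a point): Middle of the paddle's hinge axis (along the case's y), with the lid shut 98 mm above the worktop, 82 mm in front of the lid hinge; turns with the lid. The paddle lies in a dark dish in the lid's top, 132 mm wide (y) x 103 mm long (x) x 30 mm deep: free room 43 mm beyond either end of the bar, 26 mm ahead of it, 15 mm below it; bar top 1 mm below the lid's top.
- paddle_bar (a point): Middle of the paddle's pull bar, 56 mm in front of the pivot. The paddle is a steel plate 26 mm wide, 8 mm thick, ending at the front in a round cross bar 46 mm long (along the case's y), 14 mm in diameter, which spins freely about its own axis: pinched by its two flat ends it lets paddle and lid swing while the tool stays upright. Axes turn with the paddle: x from bar to pivot.
- cup_centre (a point): Centre (half-way up) of the loose sample cup, a round white pot with a white screw lid, 62 mm in diameter, 66 mm high, about 50 g; it starts upright on the worktop to the robot's left, outside the case. z is its axis.
- cup_seat_top (a point): Centre of the upper face of the floor of the cup seat, a fixed shallow white round dish inside the case, 90 mm outside and 78 mm inside diameter, rim 9 mm above this point; this point is 8 mm above the worktop. It lies 38 mm in front of the case's centre and 52 mm to its left or right (varies); a cup standing in it has its centre 33 mm above this point. Hidden while the lid is shut.
- cold_block: White plastic block fixed in the other half of the case, 90 x 60 x 45 mm, in the place opposite the seat. Origin: centre of its underside.
- reagent_jar: Bystander: white jar with dark cap, 70 x 123 mm, right rear. Leave alone. Origin at the centre of its underside.
- counter_bottle: Bystander: slim bottle, 50 x 148 mm, right rear. Leave alone. Origin at the centre of its underside.
- petri_dish: Bystander: flat dish, 91 x 15 mm, front right. Leave alone. Origin at the centre of its underside.
- reagent_small: Bystander: small bottle, 46 x 96 mm, front left. Leave alone. Origin at the centre of its underside.
- dropper_bottle: Bystander: dropper bottle, 32 x 76 mm, left. Leave alone. Origin at the centre of its underside.
- petri_dish2: Bystander: flat dish, 91 x 15 mm, ahead of the robot between the cup and the case. Leave alone. Origin at the centre of its underside.
- sample_cup: The same sample cup; origin at the centre of its underside.

How it is judged (in metres and radians):
On the way, in this order (a step that is already met when the one before it is completed fails the run):
1. the lid has been unlatched and raised to at least 1.05 rad (60 degrees) (value of joint lid above 1.05 rad), for 0.2 s.
2. the cup stands in the seat (horizontal distance between cup_centre and cup_seat_top below 0.01 m and z of cup_centre in the frame of cup_seat_top below 0.037 m and angle between cup_centre's own z axis and vertical below 0.1 rad), for 0.2 s.
At the end, for the whole second after the job is handed in: The lid stands open by itself at 1.05 rad or more; the cup stands upright (within 0.1 rad) on the floor of the seat, its axis within 10 mm of the seat's centre, released and at rest (all of step 2 and linear speed of sample_cup below 0.02 m/s and value of joint lid above 1.05 rad); the robot touches nothing.
It fails at once if a bystander is pushed more than 40 mm or knocked over (distance of any of reagent_jar, counter_bottle, petri_dish, reagent_small, dropper_bottle, petri_dish2 from where it was at the start of the episode above 0.04 m or angle between any of reagent_jar, counter_bottle, petri_dish, reagent_small, dropper_bottle, petri_dish2's own z axis and vertical above 0.6 rad).
It fails at once if the cup is tipped over by more than 0.8 rad (angle between cup_centre's own z axis and vertical above 0.8 rad).
It also fails if it takes over 64 s, if anything falls off the work surface, if the arm or the gripper's body presses on something with over 40 N, if the wrist force passes 120 N, or if a joint passes its speed limit or range.

### The arm

A 7-joint arm with a two-finger parallel gripper is mounted at the origin on a cart in front of the work surface, level with it; the furniture and walls round the work are solid. World frame = base frame: x ahead of the robot, y to its left, z up, the work surface at z = 0. Lengths are in m, angles in degrees, forces in N, time in s.
With the tool pointing down it reaches from about 0.4 to 0.925 m from the base axis. Payload 4.1 kg.
Tool frame: the origin (TCP) lies at the very end of the fingers, on their centre line; the grasp point (between the pads) lies 19 mm behind it; z points along the fingers, x is the direction in which the jaws open and shut, and the axes are right-handed (so a half turn about z gives the same grasp; the last joint's range is limited). The gripper opens to 85 mm and grips with 20 to 120 N. Pads are 22 mm wide; open, the fingers measure 114 mm over their backs; the gripper's body (76 mm by 85 mm) begins 54 mm behind the grasp point. The pads swing forward as they close: fully open they stand 13 mm farther back than shut.
Start: joints at [-77.75, 22.827, 2.584, 88.041, -1.071, 69.15, -2.905], TCP at [0.2, 0.619, 0.206] pointing down, gripper open.
Joint ranges: [-161.44, 161.44], [-28.35, 127.94], [-78.24, 83.42], [0, 140.83], [-78.03, 258.03], [13.02, 114.36], [-168.23, 168.23]. Speed limits (degrees/s): [147.25, 147.25, 180, 180, 180, 180, 180].

### API

Orientations are given as a 3x3 rotation matrix whose columns are the frame's x, y, z axes.
In Python, from cell import env gives the robot as it stands.
- The arm moves only by the tool send_rows, never from a script. Its argument "series" is a list of rows, each an object with "delta_pos": the shift along the world's x, y, z in mm, a list of three; "rotation": the turn, a rotation vector about the world's x, y, z in degrees, a list of three; "hand": the closure, from 0 (fully open) to 1 (shut). In form: [{"delta_pos": [x, y, z], "rotation": [ax, ay, az], "hand": hand}, ...]. A call has 1 to 20 rows; each row shifts and turns the commanded pose from where the row before left it; what a row does not reach is not made up. A row lasts 1/12 s, in which the tool goes at most 41.7 mm and 7.16 degrees, less where a joint would pass 70% of its speed; a pose out of reach is approached as far as the arm can. A call is refused whole if a number of a shift passes 41.7 or a number of a turn 7.16, either way. A call with a gripper value outside its range is refused whole. The fingers move at their own pace and stop on an object; "newtons" is the grip in N (left out, the last holds). Time passes only in rows, so rows that do not move let the fingers close. It gives the time, the measured TCP pose, the force and the opening at its end, in the units of the state.
- env.observe(): the state, without advancing time (a new reading comes with each control period).
- env.get_image(name): name is "scene" or "top" or "wrist"; returns a dict with "frame" (420x560x3 uint8, red, green, blue), "mtx" (3x3 intrinsics, pixels), "world_from_camera" (4x4, takes a point from camera to world coordinates). Camera axes: x right, y up, looking along -z (the intrinsics and any distortion apply to the point x, -y, -z); pixel columns grow to the right and rows downward; lengths in m; the calibration is good to about 2 mm. The wrist camera is an equidistant fisheye: a pixel r from the principal point sees the ray r / f radians off the axis. A picture is of the moment at which its call begins. There is no depth.
- env.sign_off(): hands the job in, once; it reports no verdict.
The state is a dict: "time_s": time; "qpos": joint angles; "qvel": joint speeds; "tau": joint torques, N m; "eef_pos": TCP position; "orientation": TCP orientation; "ft_force": force on the tool from outside, world axes, zero at the start; "ft_torque": the same for the moment, N m; "width": finger opening in m.
Only numpy, scipy, OpenCV 4.12 (cv2) and the standard library are available. Lean on these libraries where they do the work, as an engineer would, in place of code of your own. Each camera call takes 0.05 s, during which the arm holds its last target.

## Working session

There is one attempt and no reset: what is moved stays moved. The work goes in short steps, Python scripts to look and compute and a tool call to move; the robot and the scene stay as the last step left them, time stands still between calls to the robot, and variables do not carry over. Pictures are saved under pics/ and viewed, and the job is handed in when it is done.

Besides the shell and the picture viewer there is one more tool, called as name([rows], argument=value, ...), one row to a line, values as JSON. send_rows: Moves the arm, as the interface text tells. Its arguments: {"type":"object","properties":{"series":{"type":"array","items":{"type":"object","properties":{"delta_pos":{"type":"array","items":{"type":"number"}},"rotation":{"type":"array","items":{"type":"number"}},"hand":{"type":"number"}}}},"newtons":{"type":"number"}},"required":["series"]}

```bash
ls; mkdir -p pics; cat > h.py <<'E'
from cell import env
import numpy as np, cv2
def grab(n,fn):
    d=env.get_image(n); cv2.imwrite('pics/'+fn+'.png',d['frame'][:,:,::-1]); np.savez('pics/'+fn+'.npz',f=d['frame'],K=d['mtx'],T=d['world_from_camera']); return d
def load(fn):
    z=np.load('pics/'+fn+'.npz'); return z['f'],z['K'],z['T']
def ray(K,T,u,v,fish=False):
    x=(u-K[0,2])/K[0,0]; y=(v-K[1,2])/K[1,1]
    if fish:
        r=np.hypot(x,y); d=np.array([np.sin(r)*x/max(r,1e-9),-np.sin(r)*y/max(r,1e-9),-np.cos(r)])
    else: d=np.array([x,-y,-1.])
    return T[:3,3],T[:3,:3]@d
def onz(K,T,u,v,z,fish=False):
    o,d=ray(K,T,u,v,fish); return o+d*(z-o[2])/d[2]
def proj(K,T,p,fish=False):
    c=T[:3,:3].T@(np.asarray(p)-T[:3,3]); x,y,z=c[0],-c[1],-c[2]
    if fish:
        r=np.hypot(x,y);t=np.arctan2(r,z); return K[0,0]*t*x/r+K[0,2],K[1,1]*t*y/r+K[1,2]
    return K[0,0]*x/z+K[0,2],K[1,1]*y/z+K[1,2]
E
python3 - <<'E'
from h import *
np.set_printoptions(precision=4,suppress=True)
for n in ['scene','top','wrist']:
    d=grab(n,n+'0'); print(n,d['mtx'].round(1).tolist(),d['world_from_camera'])
print(env.observe())
E
```

```text
pics
scene [[516.5, 0.0, 266.4], [0.0, 516.5, 206.7], [0.0, 0.0, 1.0]] [[ 0.5991  0.6048 -0.5247 -0.508 ]
 [-0.8007  0.4516 -0.3936 -0.7234]
 [-0.0011  0.6559  0.7548  1.5576]
 [ 0.      0.      0.      1.    ]]
top [[387.8, 0.0, 274.9], [0.0, 387.8, 207.4], [0.0, 0.0, 1.0]] [[ 0.0004  0.9873 -0.1589  0.3086]
 [-1.      0.0014  0.0063  0.0227]
 [ 0.0065  0.1589  0.9873  1.1559]
 [ 0.      0.      0.      1.    ]]
wrist [[325.2, 0.0, 280.1], [0.0, 325.2, 212.3], [0.0, 0.0, 1.0]] [[ 0.3069 -0.9165 -0.2566  0.1336]
 [ 0.9517  0.2948  0.0854  0.6405]
 [-0.0026 -0.2705  0.9627  0.3737]
 [ 0.      0.      0.      1.    ]]
{'time_s': 0.15, 'qpos': array([-77.7527,  22.8633,   2.5811,  88.0963,  -1.0738,  69.1495,
        -2.9047]), 'qvel': array([ 0.0654, -0.1228,  0.0928, -0.2192,  0.0034,  0.0317,  0.0226]), 'tau': array([  0.0022, -47.5561,   1.3671, -25.4513,   0.0118,   0.0065,
        -0.    ]), 'eef_pos': array([0.1998, 0.618 , 0.2054]), 'orientation': array([[ 0.3076,  0.9515, -0.0004],
       [ 0.9515, -0.3076, -0.0014],
       [-0.0015,  0.0001, -1.    ]]), 'ft_force': array([-0.2577, -0.6476,  0.2694]), 'ft_torque': array([-0.0206, -0.019 ,  0.0216]), 'width': 0.08525620360450893}
```

View pics/scene0.png

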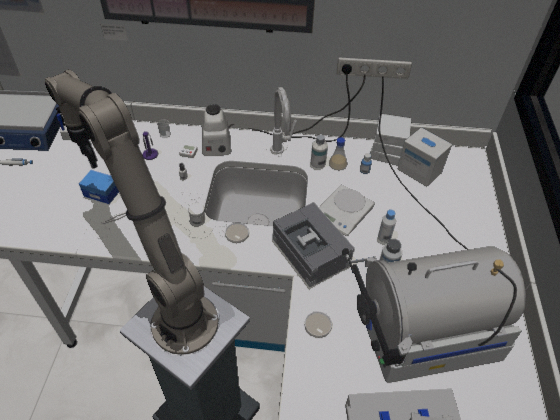

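View pics/top0.png

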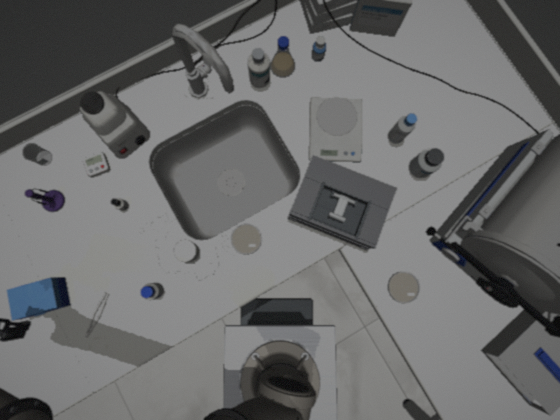

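View pics/wrist0.png

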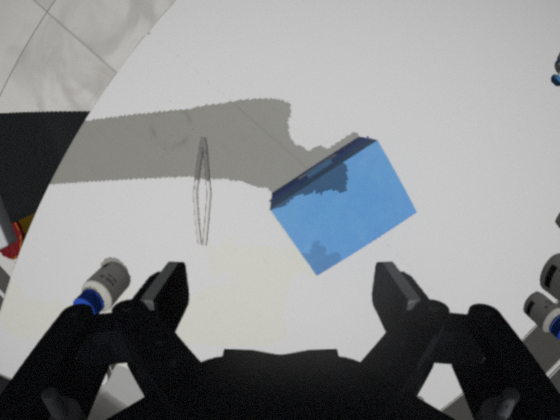

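The top view shows the case with its lid shut at about (343,202), with the paddle at about (341,207). The cup is at about (185,250), a petri dish at (246,238), the small bottle at (150,291) and the dropper at (118,204). I'll zoom in.

```bash
python3 - <<'E'
from h import *
f,K,T=load('top0')
cv2.imwrite('pics/topz.png',cv2.resize(f[150:255,280:410,::-1],None,fx=6,fy=6,interpolation=cv2.INTER_CUBIC)[:600,:800])
cv2.imwrite('pics/cupz.png',cv2.resize(f[180:310,90:280,::-1],None,fx=4,fy=4,interpolation=cv2.INTER_CUBIC)[:600,:800])
f,K,T=load('scene0')
cv2.imwrite('pics/scz.png',cv2.resize(f[190:295,260:370,::-1],None,fx=5,fy=5,interpolation=cv2.INTER_CUBIC)[:600,:800])
E
```

```text
(no output)
```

View pics/topz.png

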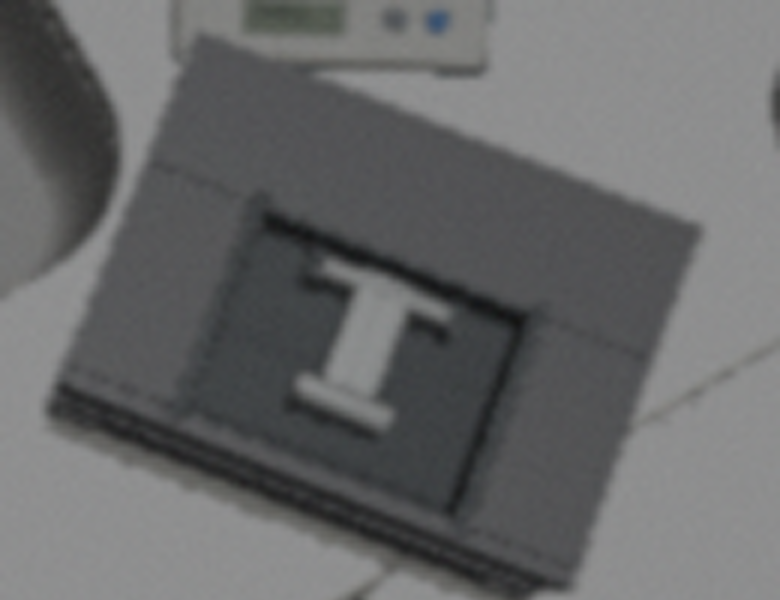

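View pics/cupz.png

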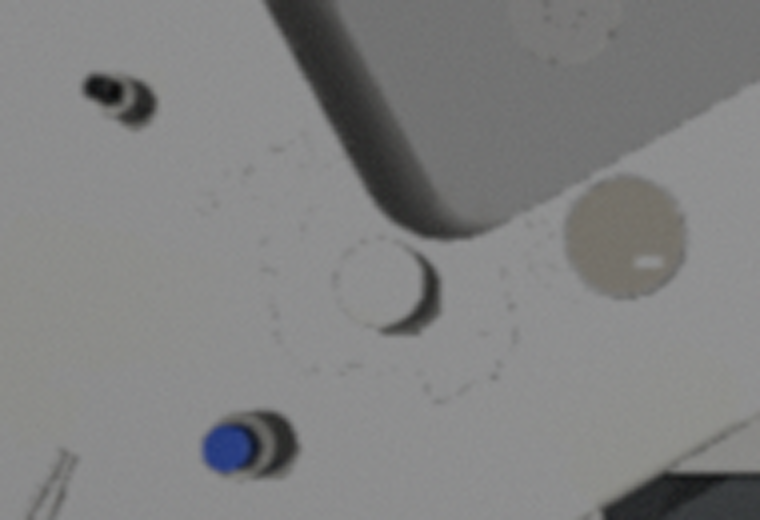

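View pics/scz.png

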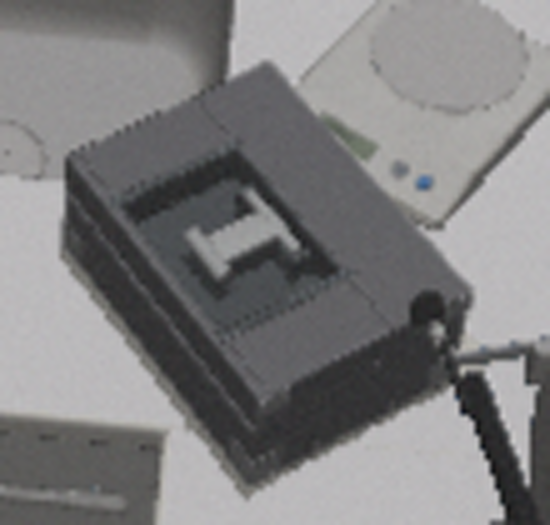

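```bash
python3 - <<'E'
from h import *
np.set_printoptions(precision=4,suppress=True)
f,K,T=load('top0')
P={}
def z(x,y,h): return onz(K,T,280+(x+.5)/6-.5,150+(y+.5)/6-.5,h)
for n,x,y,h in [('RL',200,36,.106),('RR',702,230,.106),('FL',62,380,.106),('FR',585,545,.106),('barL',298,388,.100),('barR',392,420,.100),('pivL',318,268,.1),('pivR',450,315,.1),
 ('dishRL',265,200,.106),('dishRR',530,310,.106),('dishFR',462,520,.106),('dishFL',185,415,.106)]:
    P[n]=z(x,y,h); print(n,P[n])
for a,b in [('RL','RR'),('FL','FR'),('FL','RL'),('FR','RR'),('barL','barR'),('pivL','pivR'),('dishRL','dishRR'),('dishFL','dishFR'),('dishFL','dishRL'),('dishFR','dishRR')]:
    d=P[b]-P[a]; print(a,b,np.linalg.norm(d),np.degrees(np.arctan2(d[1],d[0])))
def zc(x,y,h): return onz(K,T,90+(x+.5)/4-.5,180+(y+.5)/4-.5,h)
print('cup',zc(379,284,.066),'petri2',zc(625,237,.015),'small',zc(228,448,.096),'drop',zc(105,88,.076))
f,K,T=load('scene0')
def zs(x,y,h): return onz(K,T,260+(x+.5)/5-.5,190+(y+.5)/5-.5,h)
for n,x,y,h in [('RL',265,63,.106),('RR',470,295,.106),('FL',70,160,.106),('FR',260,405,.106),('barL',192,236,.1),('barR',222,275,.1),('dishRL',238,150,.106),('dishRR',338,270,.106),('dishFL',120,203,.106),('dishFR',222,335,.106)]: print('s',n,zs(x,y,h),P[n])
E
```

```text
RL [ 0.6248 -0.0906  0.106 ]
RR [ 0.5326 -0.3211  0.106 ]
FL [ 0.4622 -0.0252  0.106 ]
FR [ 0.3872 -0.261   0.106 ]
barL [ 0.4595 -0.1337  0.1   ]
barR [ 0.4448 -0.1765  0.1   ]
pivL [ 0.5156 -0.1442  0.1   ]
pivR [ 0.4936 -0.2046  0.1   ]
dishRL [ 0.5464 -0.1195  0.106 ]
dishRR [ 0.495  -0.2402  0.106 ]
dishFR [ 0.3985 -0.2057  0.106 ]
dishFL [ 0.4462 -0.0811  0.106 ]
RL RR 0.24826505052017603 -111.7923341718935
FL FR 0.24745650052758633 -107.63733626250334
FL RL 0.1752366589734614 -21.929468293719733
FR RR 0.15731794771071284 -22.476456067978607
barL barR 0.04522459309397118 -109.0216945429801
pivL pivR 0.06430675496801222 -109.9830097025923
dishRL dishRR 0.13120010210339436 -113.07654739133505
dishFL dishFR 0.1334848884685454 -110.94169453009725
dishFL dishRL 0.1073115746897247 -20.97069336981538
dishFR dishRR 0.10245045496061235 -19.64325571163042
cup [0.3612 0.2684 0.066 ] petri2 [0.3982 0.1006 0.015 ] small [0.2508 0.3582 0.096 ] drop [0.4981 0.4641 0.076 ]
s RL [ 0.6228 -0.0919  0.106 ] [ 0.6248 -0.0906  0.106 ]
s RR [ 0.528  -0.3251  0.106 ] [ 0.5326 -0.3211  0.106 ]
s FL [ 0.4594 -0.0304  0.106 ] [ 0.4622 -0.0252  0.106 ]
s FR [ 0.3642 -0.2587  0.106 ] [ 0.3872 -0.261   0.106 ]
s barL [ 0.459  -0.1384  0.1   ] [ 0.4595 -0.1337  0.1   ]
s barR [ 0.4431 -0.1749  0.1   ] [ 0.4448 -0.1765  0.1   ]
s dishRL [ 0.5403 -0.1229  0.106 ] [ 0.5464 -0.1195  0.106 ]
s dishRR [ 0.4915 -0.2399  0.106 ] [ 0.495  -0.2402  0.106 ]
s dishFL [ 0.4488 -0.0826  0.106 ] [ 0.4462 -0.0811  0.106 ]
s dishFR [ 0.3966 -0.206   0.106 ] [ 0.3985 -0.2057  0.106 ]
```

send_rows([
  {"delta_pos": [20, -26, 0], "rotation": [0, 0, -0.4], "hand": 0},
  {"delta_pos": [25, -32, 0], "rotation": [0, 0, -0.4], "hand": 0},
  {"delta_pos": [25, -32, 0], "rotation": [0, 0, -0.4], "hand": 0},
  {"delta_pos": [25, -32, 0], "rotation": [0, 0, -0.4], "hand": 0},
  {"delta_pos": [25, -32, 0], "rotation": [0, 0, -0.4], "hand": 0},
  {"delta_pos": [25, -32, 0], "rotation": [0, 0, -0.4], "hand": 0},
  {"delta_pos": [25, -32, 0], "rotation": [0, 0, -0.4], "hand": 0},
  {"delta_pos": [25, -32, 0], "rotation": [0, 0, -0.4], "hand": 0},
  {"delta_pos": [25, -32, 0], "rotation": [0, 0, -0.4], "hand": 0},
  {"delta_pos": [25, -32, 0], "rotation": [0, 0, -0.4], "hand": 0},
  {"delta_pos": [5, -35, 0], "rotation": [0, 0, 0], "hand": 0.2},
  {"delta_pos": [0, -35, 0], "rotation": [0, 0, 0], "hand": 0.2},
  {"delta_pos": [0, -35, 0], "rotation": [0, 0, 0], "hand": 0.2},
  {"delta_pos": [0, -35, 0], "rotation": [0, 0, 0], "hand": 0.2},
  {"delta_pos": [0, -35, 0], "rotation": [0, 0, 0], "hand": 0.2},
  {"delta_pos": [0, -35, 0], "rotation": [0, 0, 0], "hand": 0.2},
  {"delta_pos": [0, -35, 0], "rotation": [0, 0, 0], "hand": 0.2},
  {"delta_pos": [0, -35, 0], "rotation": [0, 0, 0], "hand": 0.2},
  {"delta_pos": [0, -35, 0], "rotation": [0, 0, 0], "hand": 0.2},
  {"delta_pos": [0, -35, 0], "rotation": [0, 0, 0], "hand": 0.2},
])

```text
time_s: 1.82
eef_pos: [0.4494, -0.0471, 0.2062]
orientation: [[0.373, 0.928, 0.0], [0.928, -0.373, 0.001], [0.001, -0.0, -1.0]]
ft_force: [1.3, -0.3, 0.2]
width: 0.0682
```

send_rows([
  {"delta_pos": [1, -27, 0], "rotation": [0, 0, 0], "hand": 0.2},
  {"delta_pos": [1, -27, 0], "rotation": [0, 0, 0], "hand": 0.2},
  {"delta_pos": [0, -27, 0], "rotation": [0, 0, 0], "hand": 0.2},
  {"delta_pos": [0, -27, 0], "rotation": [0, 0, 0], "hand": 0.2},
  {"delta_pos": [0, 0, 0], "rotation": [0, 0, 0], "hand": 0.2},
  {"delta_pos": [0, 0, 0], "rotation": [0, 0, 0], "hand": 0.2},
])

```text
time_s: 2.32
eef_pos: [0.4514, -0.155, 0.2061]
orientation: [[0.377, 0.926, -0.0], [0.926, -0.377, -0.0], [-0.0, -0.0, -1.0]]
ft_force: [0.3, 0.7, 0.0]
width: 0.0684
```

```bash
python3 - <<'E'
from h import *
np.set_printoptions(precision=4,suppress=True)
d=grab('wrist','w1'); s=env.observe(); print(s['eef_pos'],s['qpos'],s['time_s'],d['world_from_camera'])
E
```

```text
[ 0.4517 -0.1535  0.206 ] [-21.0102   5.6908  37.3432 111.5894  -3.8681  63.9651  85.9126] 2.3667 [[ 0.3762 -0.8922 -0.2499  0.3869]
 [ 0.9265  0.362   0.1025 -0.1279]
 [-0.001  -0.2701  0.9628  0.3746]
 [ 0.      0.      0.      1.    ]]
```

View pics/w1.png

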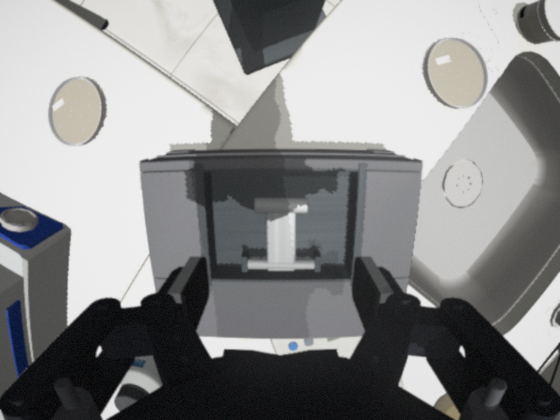

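The wrist view shows the bar at about (255–308, 206), the pivot rod at about (245–320, 265), and the dish edges at x 207 and 357. Everything is aligned with the image axes.

```bash
python3 - <<'E'
from h import *
np.set_printoptions(precision=4,suppress=True)
f,K,T=load('w1')
cv2.imwrite('pics/w1z.png',cv2.resize(f[140:345,130:430,::-1],None,fx=2.6,fy=2.6,interpolation=cv2.INTER_CUBIC)[:600,:800])
Q={}
for n,u,v,h in [('barA',255,206,.098),('barB',308,206,.098),('pivA',245,265,.1),('pivB',320,265,.1),('FR',143,163,.106),('FL',420,163,.106),('dFR',210,168,.106),('dFL',360,168,.106),('dRR',208,279,.106),('dRL',354,279,.106)]:
    Q[n]=onz(K,T,u,v,h,True); print(n,Q[n])
for a,b in [('barA','barB'),('pivA','pivB'),('FR','FL'),('dFR','dFL'),('dRR','dRL')]:
    d=Q[b]-Q[a]; print(a,b,np.linalg.norm(d),np.degrees(np.arctan2(d[1],d[0])),(Q[a]+Q[b])/2)
E
```

```text
barA [ 0.4451 -0.1757  0.098 ]
barB [ 0.4626 -0.1324  0.098 ]
pivA [ 0.4932 -0.2066  0.1   ]
pivB [ 0.5195 -0.1419  0.1   ]
FR [ 0.3695 -0.2514  0.106 ]
FL [ 0.4612 -0.0252  0.106 ]
dFR [ 0.3984 -0.1967  0.106 ]
dFL [ 0.446  -0.0791  0.106 ]
dRR [ 0.4915 -0.2439  0.106 ]
dRL [ 0.5432 -0.1166  0.106 ]
barA barB 0.04667735214938598 67.91750242197276 [ 0.4539 -0.1541  0.098 ]
pivA pivB 0.06988231815174802 67.87503691745303 [ 0.5063 -0.1743  0.1   ]
FR FL 0.24411006498163232 67.93334540661242 [ 0.4153 -0.1383  0.106 ]
dFR dFL 0.12690555911730886 67.98833047596297 [ 0.4222 -0.1379  0.106 ]
dRR dRL 0.1374206932354526 67.90388239664736 [ 0.5174 -0.1803  0.106 ]
```

View pics/w1z.png

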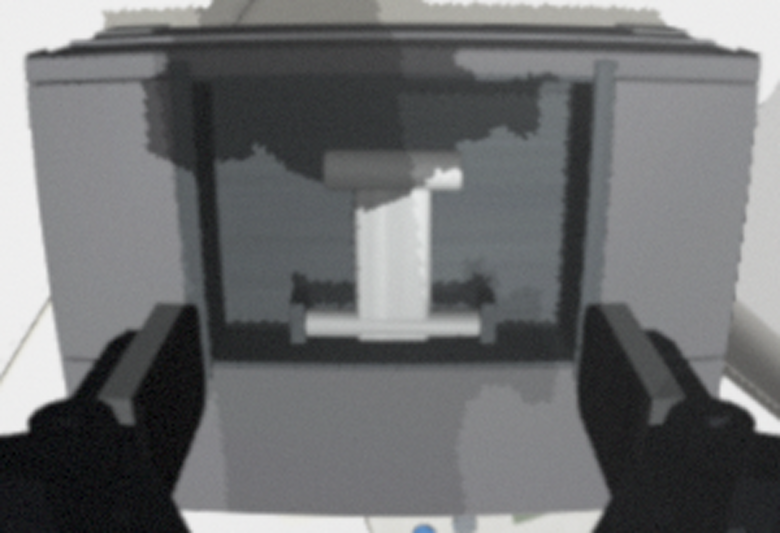

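send_rows([
  {"delta_pos": [2, 0, -25], "rotation": [0, 0, 0], "hand": 0.2},
  {"delta_pos": [0, 0, -25], "rotation": [0, 0, 0], "hand": 0.2},
  {"delta_pos": [0, 0, -25], "rotation": [0, 0, 0], "hand": 0.2},
  {"delta_pos": [0, 0, -15], "rotation": [0, 0, 0], "hand": 0.2},
  {"delta_pos": [0, 0, -10], "rotation": [0, 0, 0], "hand": 0.2},
  {"delta_pos": [0, 0, -10], "rotation": [0, 0, 0], "hand": 0.2},
  {"delta_pos": [0, 0, -10], "rotation": [0, 0, 0], "hand": 0.2},
  {"delta_pos": [0, 0, 0], "rotation": [0, 0, 0], "hand": 0.2},
  {"delta_pos": [0, 0, 0], "rotation": [0, 0, 0], "hand": 0.2},
])

```text
time_s: 3.12
eef_pos: [0.4541, -0.1534, 0.0862]
orientation: [[0.373, 0.928, -0.0], [0.928, -0.373, 0.0], [0.0, -0.0, -1.0]]
ft_force: [0.1, 0.6, 0.3]
width: 0.0685
```

```bash
python3 - <<'E'
from h import *
np.set_printoptions(precision=4,suppress=True)
d=grab('wrist','w2'); s=env.observe(); print(s['eef_pos'],s['ft_force'],s['time_s'])
cv2.imwrite('pics/w2z.png',cv2.resize(d['frame'][120:420,120:440,::-1],None,fx=1.9,fy=1.9,interpolation=cv2.INTER_CUBIC)[:600,:800])
E
```

```text
[ 0.4546 -0.1536  0.0867] [-0.1011 -0.1666  0.5022] 3.1667
```

View pics/w2z.png

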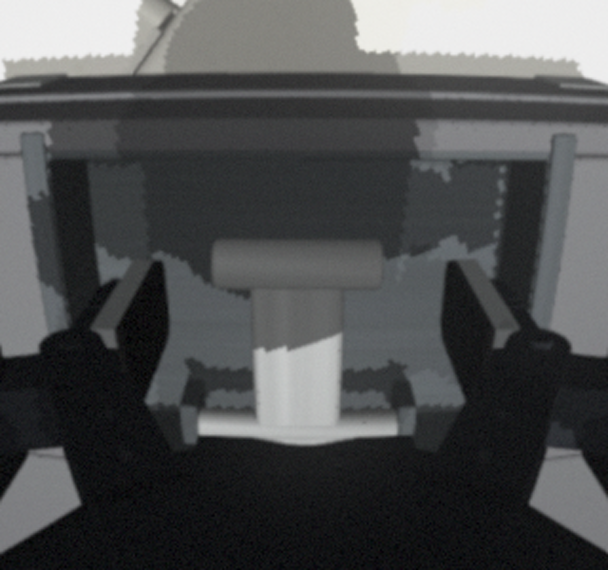

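```bash
python3 - <<'E'
from h import *
np.set_printoptions(precision=4,suppress=True)
f,K,T=load('w2'); s=env.observe(); R=s['orientation'];p=s['eef_pos']
z=lambda q:[((a-b)*1.9) for a,b in zip(proj(K,T,q,True),(120,120))]
for y in (-.011,.011):
  for dz in (0,-.01,-.019): print(y,dz,z(p+R@[-.034,y,dz]),z(p+R@[.034,y,dz]))
for v in (241,289): print(onz(K,T,120+297/1.9,120+v/1.9,.098,True))
print(onz(K,T,120+297/1.9,120+262/1.9,.098,True))
E
```

```text
-0.011 0 [np.float64(185.28400519714472), np.float64(215.89860859528005)] [np.float64(418.413511624954), np.float64(216.2181765899122)]
-0.011 -0.01 [np.float64(178.74178234788084), np.float64(227.8502598625617)] [np.float64(424.6394461880278), np.float64(228.20648272218014)]
-0.011 -0.019 [np.float64(172.2526265477439), np.float64(239.76181257253307)] [np.float64(430.8168399738734), np.float64(240.15802413226166)]
0.011 0 [np.float64(189.98198721977383), np.float64(283.9582181784204)] [np.float64(413.7610629685508), np.float64(284.34120737860934)]
0.011 -0.01 [np.float64(184.1511498885749), np.float64(298.77706901990337)] [np.float64(419.29658234889297), np.float64(299.2040146688753)]
0.011 -0.019 [np.float64(178.42811362756476), np.float64(313.4010355215534)] [np.float64(424.7308603290098), np.float64(313.8750691191195)]
[ 0.4468 -0.1518  0.098 ]
[ 0.4603 -0.1573  0.098 ]
[ 0.4526 -0.1541  0.098 ]
```

send_rows([
  {"delta_pos": [-1, 0, -3], "rotation": [0, 0, 0], "hand": 0.2},
  {"delta_pos": [0, 0, -2], "rotation": [0, 0, 0], "hand": 0.2},
  {"delta_pos": [0, 0, 0], "rotation": [0, 0, 0], "hand": 0.35},
  {"delta_pos": [0, 0, 0], "rotation": [0, 0, 0], "hand": 0.35},
  {"delta_pos": [0, 0, 0], "rotation": [0, 0, 0], "hand": 0.35},
], newtons=30)

```text
time_s: 3.58
eef_pos: [0.4531, -0.1535, 0.0814]
orientation: [[0.373, 0.928, 0.0], [0.928, -0.373, 0.0], [0.0, 0.0, -1.0]]
ft_force: [-0.3, -0.0, -0.5]
width: 0.0556
```

```bash
python3 - <<'E'
from h import *
np.set_printoptions(precision=4,suppress=True)
d=grab('wrist','w3'); s=env.observe(); print(s['eef_pos'],s['ft_force'],s['time_s'],s['width'])
f,K,T=load('w3');R=s['orientation'];p=s['eef_pos'];w=s['width']/2
im=cv2.resize(d['frame'][120:420,120:440,::-1],None,fx=1.9,fy=1.9,interpolation=cv2.INTER_CUBIC)
for dz,c in ((0,(0,0,255)),(-.009,(0,255,0)),(-.03,(255,0,0))):
  for sx in (-1,1):
    q=[[int((a-120)*1.9) for a in proj(K,T,p+R@[sx*w,y,dz],True)] for y in (-.011,.011)]
    cv2.line(im,q[0],q[1],c,1)
cv2.imwrite('pics/w3z.png',im)
E
```

```text
[ 0.4531 -0.1535  0.0814] [-0.534  -0.0976 -0.1383] 3.6333 0.05531576196037138
```

View pics/w3z.png

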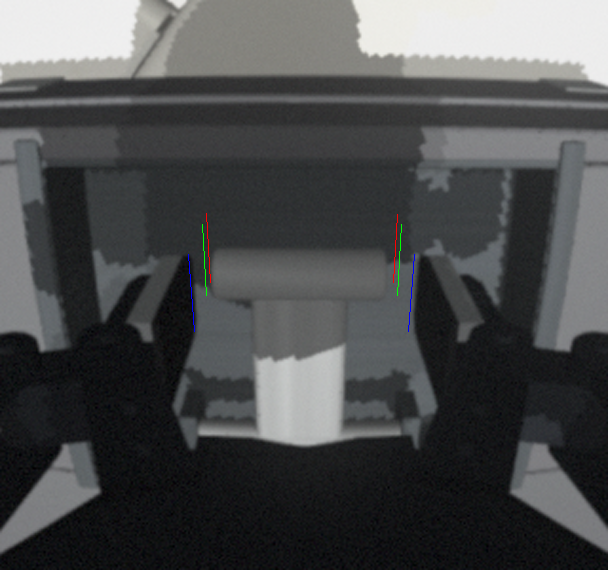

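send_rows([
  {"delta_pos": [0, 0, 0], "rotation": [0, 0, 0], "hand": 0.5},
  {"delta_pos": [0, 0, 0], "rotation": [0, 0, 0], "hand": 0.5},
  {"delta_pos": [0, 0, 0], "rotation": [0, 0, 0], "hand": 0.5},
  {"delta_pos": [0, 0, 0], "rotation": [0, 0, 0], "hand": 0.5},
])

```text
time_s: 3.97
eef_pos: [0.453, -0.1535, 0.0813]
orientation: [[0.373, 0.928, 0.0], [0.928, -0.373, 0.0], [0.0, 0.0, -1.0]]
ft_force: [0.2, 0.3, 0.1]
width: 0.0425
```

```bash
python3 - <<'E'
from h import *
np.set_printoptions(precision=4,suppress=True)
d=grab('wrist','w4'); s=env.observe(); print(s['eef_pos'],s['ft_force'],s['time_s'],s['width'])
im=cv2.resize(d['frame'][120:420,120:440,::-1],None,fx=1.9,fy=1.9,interpolation=cv2.INTER_CUBIC)
cv2.imwrite('pics/w4z.png',im)
E
```

```text
[ 0.453  -0.1535  0.0812] [0.657  0.0918 0.3916] 4.0167 0.04275418233462852
```

View pics/w4z.png

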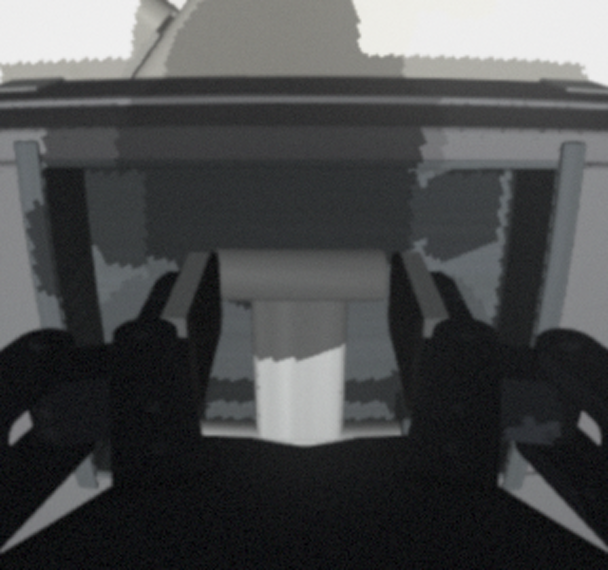

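The fingers closed to 42.6 mm freely, so the pads passed above the 46 mm bar. The real fingertips sit about 25–30 mm behind the reported TCP. I'll reopen, go about 22 mm lower while watching the force, and close again.

send_rows([
  {"delta_pos": [0, 0, 0], "rotation": [0, 0, 0], "hand": 0.3},
  {"delta_pos": [0, 0, 0], "rotation": [0, 0, 0], "hand": 0.3},
  {"delta_pos": [0, 0, 0], "rotation": [0, 0, 0], "hand": 0.3},
  {"delta_pos": [0, 0, 0], "rotation": [0, 0, 0], "hand": 0.3},
  {"delta_pos": [0, 0, -4], "rotation": [0, 0, 0], "hand": 0.3},
  {"delta_pos": [0, 0, -4], "rotation": [0, 0, 0], "hand": 0.3},
  {"delta_pos": [0, 0, -4], "rotation": [0, 0, 0], "hand": 0.3},
  {"delta_pos": [0, 0, -3], "rotation": [0, 0, 0], "hand": 0.3},
  {"delta_pos": [0, 0, 0], "rotation": [0, 0, 0], "hand": 0.3},
])

```text
time_s: 4.77
eef_pos: [0.4523, -0.1533, 0.0654]
orientation: [[0.373, 0.928, -0.002], [0.928, -0.373, 0.0], [-0.0, -0.002, -1.0]]
ft_force: [-0.6, 1.5, -0.8]
width: 0.0599
```

```bash
python3 - <<'E'
from h import *
np.set_printoptions(precision=4,suppress=True)
d=grab('wrist','w5'); s=env.observe(); print(s['eef_pos'],s['ft_force'],s['time_s'],s['width'])
im=cv2.resize(d['frame'][120:420,120:440,::-1],None,fx=1.9,fy=1.9,interpolation=cv2.INTER_CUBIC)
cv2.imwrite('pics/w5z.png',im)
E
```

```text
[ 0.4525 -0.1535  0.0657] [-0.1923 -0.2232 -0.2375] 4.8167 0.059780175562288755
```

View pics/w5z.png

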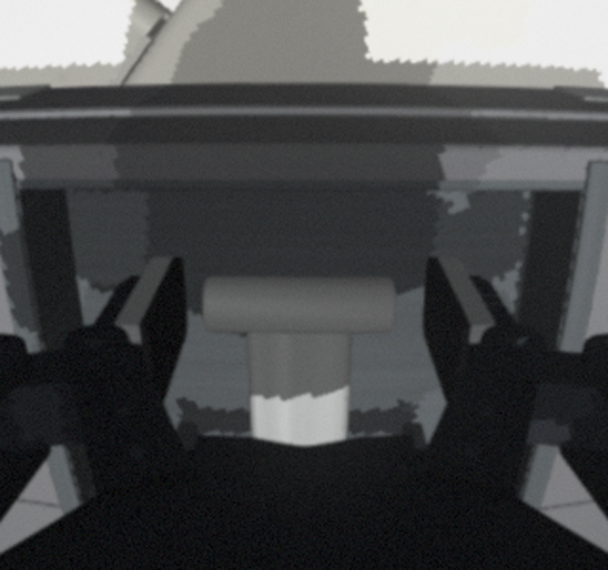

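send_rows([
  {"delta_pos": [0, -1, -4], "rotation": [0, 0, 0], "hand": 0.3},
  {"delta_pos": [0, 0, -4], "rotation": [0, 0, 0], "hand": 0.3},
  {"delta_pos": [0, 0, -1], "rotation": [0, 0, 0], "hand": 0.3},
  {"delta_pos": [0, 0, 0], "rotation": [0, 0, 0], "hand": 0.6},
  {"delta_pos": [0, 0, 0], "rotation": [0, 0, 0], "hand": 0.6},
  {"delta_pos": [0, 0, 0], "rotation": [0, 0, 0], "hand": 0.6},
  {"delta_pos": [0, 0, 0], "rotation": [0, 0, 0], "hand": 0.6},
  {"delta_pos": [0, 0, 0], "rotation": [0, 0, 0], "hand": 0.6},
], newtons=60)

```text
time_s: 5.48
eef_pos: [0.4525, -0.1548, 0.0573]
orientation: [[0.373, 0.928, -0.001], [0.928, -0.373, -0.0], [-0.0, -0.001, -1.0]]
ft_force: [-3.2, -0.7, 1.8]
width: 0.0448
```

```bash
python3 - <<'E'
from h import *
np.set_printoptions(precision=4,suppress=True)
d=grab('wrist','w6'); s=env.observe(); print(s['eef_pos'],s['ft_force'],s['time_s'],s['width'])
im=cv2.resize(d['frame'][120:420,120:440,::-1],None,fx=1.9,fy=1.9,interpolation=cv2.INTER_CUBIC)
cv2.imwrite('pics/w6z.png',im)
E
```

```text
[ 0.4525 -0.1548  0.0573] [-2.1657 -0.8176  1.7691] 5.5333 0.04420479810477612
```

View pics/w6z.png

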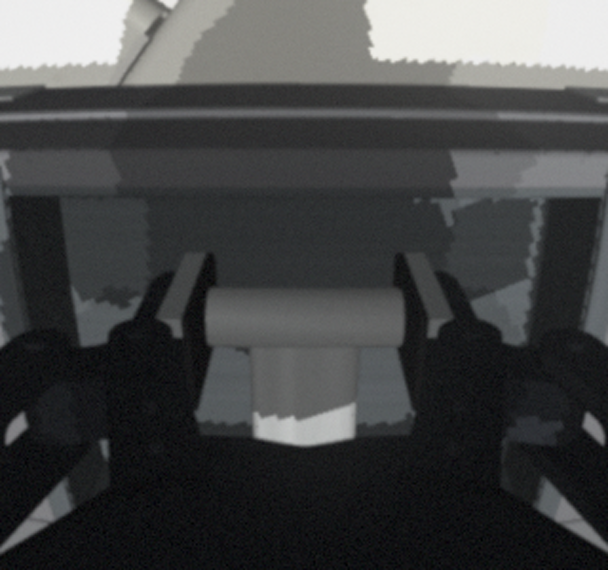

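```bash
cat > traj.py <<'E'
from h import *
k=np.array([.373,.928,0]);F=np.array([-.928,.373,0]);U=np.array([0,0,1.])
L=.041
def bar(th,al):
    a=np.array([.082+.056*np.cos(al),.028+.056*np.sin(al)])
    c,s=np.cos(th),np.sin(th)
    q=np.array([c*a[0]-s*a[1],s*a[0]+c*a[1]]); return q[0]*F+q[1]*U
def tcp(th,al,ph):  # body dir = (-sin,cos)
    return bar(th,al)-L*(-np.sin(ph)*F+np.cos(ph)*U)
if __name__=='__main__':
    pts=[(0,a,0) for a in np.linspace(0,.85,11)]+[(t,.85,t*28/78) for t in np.radians(np.linspace(0,78,31))[1:]]
    P=[tcp(*x) for x in pts]
    acc=np.zeros(3);
    for i in range(1,len(P)):
        d=(P[i]-P[0])*1000-acc; r=d.round(0); acc+=r
        print(i,r.astype(int).tolist(),np.round(np.degrees(pts[i][2]-pts[i-1][2])*k,2).tolist())
    print(acc)
E
python3 traj.py
```

```text
1 [0, 0, 5] [0.0, 0.0, 0.0]
2 [1, 0, 4] [0.0, 0.0, 0.0]
3 [1, -1, 5] [0.0, 0.0, 0.0]
4 [1, 0, 5] [0.0, 0.0, 0.0]
5 [2, -1, 4] [0.0, 0.0, 0.0]
6 [2, -1, 4] [0.0, 0.0, 0.0]
7 [2, -1, 4] [0.0, 0.0, 0.0]
8 [3, -1, 4] [0.0, 0.0, 0.0]
9 [2, -1, 4] [0.0, 0.0, 0.0]
10 [4, -1, 3] [0.0, 0.0, 0.0]
11 [2, -1, 5] [0.35, 0.87, 0.0]
12 [3, -1, 6] [0.35, 0.87, 0.0]
13 [3, -1, 5] [0.35, 0.87, 0.0]
14 [3, -2, 4] [0.35, 0.87, 0.0]
15 [3, -1, 5] [0.35, 0.87, 0.0]
16 [4, -1, 5] [0.35, 0.87, 0.0]
17 [3, -2, 4] [0.35, 0.87, 0.0]
18 [4, -1, 4] [0.35, 0.87, 0.0]
19 [4, -2, 4] [0.35, 0.87, 0.0]
20 [4, -2, 4] [0.35, 0.87, 0.0]
21 [4, -1, 3] [0.35, 0.87, 0.0]
22 [5, -2, 3] [0.35, 0.87, 0.0]
23 [5, -2, 3] [0.35, 0.87, 0.0]
24 [4, -2, 3] [0.35, 0.87, 0.0]
25 [5, -2, 3] [0.35, 0.87, 0.0]
26 [5, -2, 2] [0.35, 0.87, 0.0]
27 [5, -2, 2] [0.35, 0.87, 0.0]
28 [5, -2, 1] [0.35, 0.87, 0.0]
29 [5, -2, 2] [0.35, 0.87, 0.0]
30 [5, -2, 1] [0.35, 0.87, 0.0]
31 [5, -2, 1] [0.35, 0.87, 0.0]
32 [6, -2, 1] [0.35, 0.87, 0.0]
33 [5, -2, 0] [0.35, 0.87, 0.0]
34 [5, -2, 0] [0.35, 0.87, 0.0]
35 [5, -2, 0] [0.35, 0.87, 0.0]
36 [5, -2, -1] [0.35, 0.87, 0.0]
37 [6, -3, 0] [0.35, 0.87, 0.0]
38 [5, -2, -1] [0.35, 0.87, 0.0]
39 [5, -2, -2] [0.35, 0.87, 0.0]
40 [5, -2, -1] [0.35, 0.87, 0.0]
[151. -61. 108.]
```

Phase A lifts the paddle to its stop. I'll use a slightly higher grip.

send_rows([
  {"delta_pos": [0, 0, 5], "rotation": [0, 0, 0], "hand": 0.7},
  {"delta_pos": [1, 0, 4], "rotation": [0, 0, 0], "hand": 0.7},
  {"delta_pos": [1, -1, 5], "rotation": [0, 0, 0], "hand": 0.7},
  {"delta_pos": [1, 0, 5], "rotation": [0, 0, 0], "hand": 0.7},
  {"delta_pos": [2, -1, 4], "rotation": [0, 0, 0], "hand": 0.7},
  {"delta_pos": [2, -1, 4], "rotation": [0, 0, 0], "hand": 0.7},
  {"delta_pos": [2, -1, 4], "rotation": [0, 0, 0], "hand": 0.7},
  {"delta_pos": [3, -1, 4], "rotation": [0, 0, 0], "hand": 0.7},
  {"delta_pos": [2, -1, 4], "rotation": [0, 0, 0], "hand": 0.7},
  {"delta_pos": [4, -1, 3], "rotation": [0, 0, 0], "hand": 0.7},
  {"delta_pos": [0, 0, 0], "rotation": [0, 0, 0], "hand": 0.7},
], newtons=80)

```text
time_s: 6.45
eef_pos: [0.4699, -0.1618, 0.0995]
orientation: [[0.373, 0.928, -0.003], [0.928, -0.373, 0.0], [-0.001, -0.003, -1.0]]
ft_force: [-7.4, -2.3, -2.3]
width: 0.0438
```

```bash
python3 - <<'E'
from h import *
np.set_printoptions(precision=4,suppress=True)
d=grab('wrist','w7'); s=env.observe(); print(s['eef_pos'],s['ft_force'],s['time_s'],s['width'])
E
```

```text
[ 0.4696 -0.1617  0.0992] [-6.7517 -2.4414 -3.2282] 6.5 0.04379397569737845
```

View pics/w7.png

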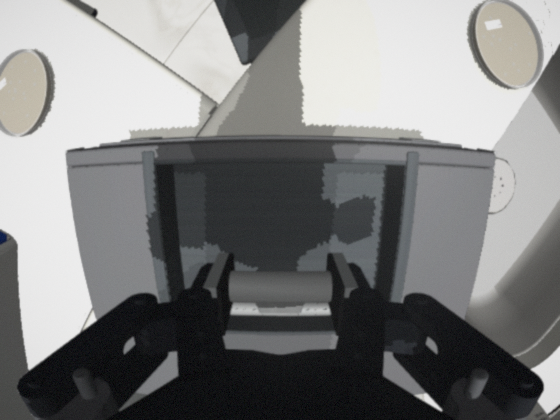

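The bar is still pinched at (225–335, 285) and the paddle is raised. Next I'll lift the lid along its arc.

send_rows([
  {"delta_pos": [2, -1, 5], "rotation": [0.35, 0.87, 0], "hand": 0.7},
  {"delta_pos": [3, -1, 6], "rotation": [0.35, 0.87, 0], "hand": 0.7},
  {"delta_pos": [3, -1, 5], "rotation": [0.35, 0.87, 0], "hand": 0.7},
  {"delta_pos": [3, -2, 4], "rotation": [0.35, 0.87, 0], "hand": 0.7},
  {"delta_pos": [3, -1, 5], "rotation": [0.35, 0.87, 0], "hand": 0.7},
  {"delta_pos": [4, -1, 5], "rotation": [0.35, 0.87, 0], "hand": 0.7},
  {"delta_pos": [3, -2, 4], "rotation": [0.35, 0.87, 0], "hand": 0.7},
  {"delta_pos": [4, -1, 4], "rotation": [0.35, 0.87, 0], "hand": 0.7},
])

```text
time_s: 7.17
eef_pos: [0.4938, -0.1715, 0.1367]
orientation: [[0.373, 0.919, -0.127], [0.928, -0.37, 0.05], [-0.001, -0.136, -0.991]]
ft_force: [-7.2, -2.6, -5.1]
width: 0.0442
```

```bash
python3 - <<'E'
from h import *
np.set_printoptions(precision=4,suppress=True)
d=grab('scene','s8'); s=env.observe(); print(s['eef_pos'],s['ft_force'],s['time_s'],s['width'])
cv2.imwrite('pics/s8z.png',cv2.resize(d['frame'][120:320,200:420,::-1],None,fx=3,fy=3))
E
```

```text
[ 0.4949 -0.1721  0.1376] [-8.2857 -1.4366  0.1483] 7.2167 0.044116105264476464
```

View pics/s8z.png

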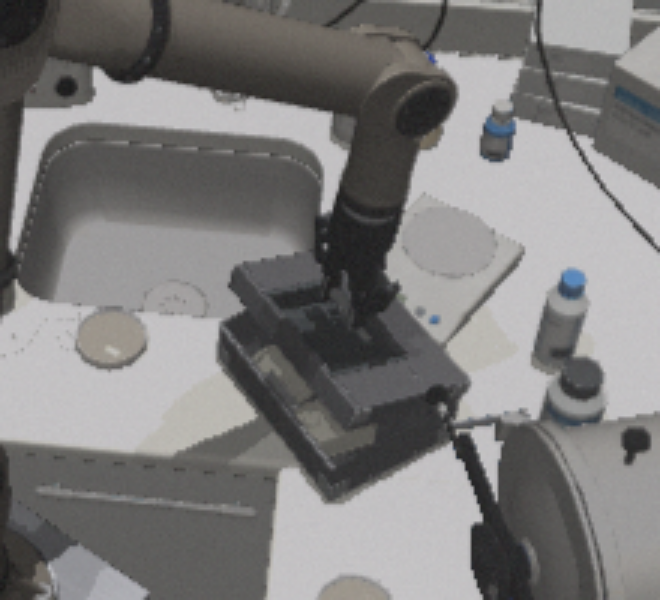

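The lid is unlatched and rising at about 20°. I'll continue along the arc.

send_rows([
  {"delta_pos": [4, -2, 4], "rotation": [0.35, 0.87, 0], "hand": 0.7},
  {"delta_pos": [4, -2, 4], "rotation": [0.35, 0.87, 0], "hand": 0.7},
  {"delta_pos": [4, -1, 3], "rotation": [0.35, 0.87, 0], "hand": 0.7},
  {"delta_pos": [5, -2, 3], "rotation": [0.35, 0.87, 0], "hand": 0.7},
  {"delta_pos": [5, -2, 3], "rotation": [0.35, 0.87, 0], "hand": 0.7},
  {"delta_pos": [4, -2, 3], "rotation": [0.35, 0.87, 0], "hand": 0.7},
  {"delta_pos": [5, -2, 3], "rotation": [0.35, 0.87, 0], "hand": 0.7},
  {"delta_pos": [5, -2, 2], "rotation": [0.35, 0.87, 0], "hand": 0.7},
  {"delta_pos": [5, -2, 2], "rotation": [0.35, 0.87, 0], "hand": 0.7},
  {"delta_pos": [5, -2, 1], "rotation": [0.35, 0.87, 0], "hand": 0.7},
  {"delta_pos": [5, -2, 2], "rotation": [0.35, 0.87, 0], "hand": 0.7},
])

```text
time_s: 8.13
eef_pos: [0.5459, -0.1927, 0.168]
orientation: [[0.373, 0.882, -0.288], [0.928, -0.355, 0.115], [-0.001, -0.31, -0.951]]
ft_force: [-6.7, -2.1, -1.9]
width: 0.044
```

send_rows([
  {"delta_pos": [5, -2, 1], "rotation": [0.35, 0.87, 0], "hand": 0.7},
  {"delta_pos": [5, -2, 1], "rotation": [0.35, 0.87, 0], "hand": 0.7},
  {"delta_pos": [6, -2, 1], "rotation": [0.35, 0.87, 0], "hand": 0.7},
  {"delta_pos": [5, -2, 0], "rotation": [0.35, 0.87, 0], "hand": 0.7},
  {"delta_pos": [5, -2, 0], "rotation": [0.35, 0.87, 0], "hand": 0.7},
  {"delta_pos": [5, -2, 0], "rotation": [0.35, 0.87, 0], "hand": 0.7},
  {"delta_pos": [5, -2, -1], "rotation": [0.35, 0.87, 0], "hand": 0.7},
  {"delta_pos": [6, -3, 0], "rotation": [0.35, 0.87, 0], "hand": 0.7},
  {"delta_pos": [5, -2, -1], "rotation": [0.35, 0.87, 0], "hand": 0.7},
  {"delta_pos": [5, -2, -2], "rotation": [0.35, 0.87, 0], "hand": 0.7},
  {"delta_pos": [5, -2, -1], "rotation": [0.35, 0.87, 0], "hand": 0.7},
  {"delta_pos": [0, 0, 0], "rotation": [0, 0, 0], "hand": 0.7},
])

```text
time_s: 9.13
eef_pos: [0.6061, -0.2172, 0.1665]
orientation: [[0.372, 0.82, -0.435], [0.928, -0.33, 0.173], [-0.002, -0.468, -0.883]]
ft_force: [-3.1, -3.1, 6.2]
width: 0.0437
```

```bash
python3 - <<'E'
from h import *
np.set_printoptions(precision=4,suppress=True)
d=grab('scene','s9'); grab('wrist','w9');grab('top','t9');s=env.observe(); print(s['eef_pos'],s['ft_force'],s['time_s'],s['width'],s['qpos'])
cv2.imwrite('pics/s9z.png',cv2.resize(d['frame'][120:320,200:420,::-1],None,fx=3,fy=3))
E
```

```text
[ 0.6053 -0.2169  0.1674] [-2.1349 -3.1473  4.834 ] 9.2833 0.04366159724073865 [  1.0863  47.0127  31.5024  65.587  -19.1626 100.96    98.7457]
```

View pics/s9z.png

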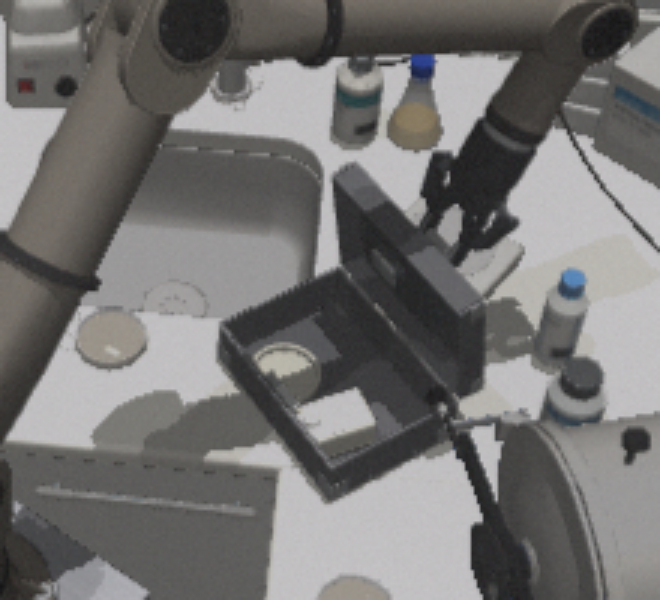

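View pics/w9.png

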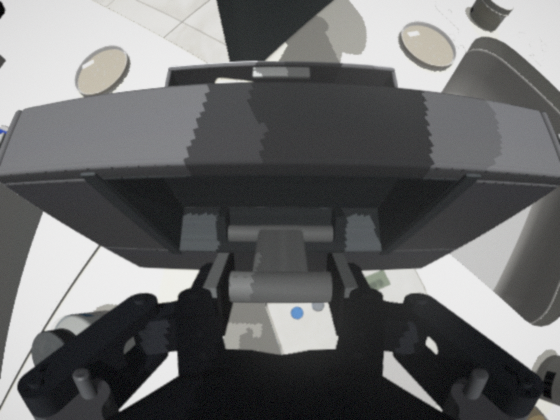

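View pics/t9.png

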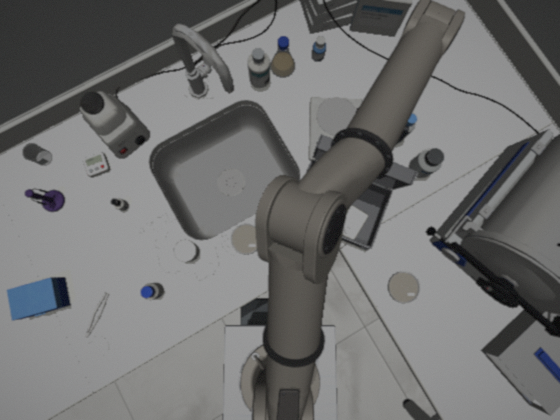

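The lid now stands at roughly 75–80°. The seat is in the left half of the case at (285,372) in the zoomed scene, and the cold block is in the right half. I'll release the bar and back out along the tool axis.

send_rows([
  {"delta_pos": [0, 0, 0], "rotation": [0, 0, 0], "hand": 0.35},
  {"delta_pos": [0, 0, 0], "rotation": [0, 0, 0], "hand": 0.25},
  {"delta_pos": [0, 0, 0], "rotation": [0, 0, 0], "hand": 0.25},
  {"delta_pos": [0, 0, 0], "rotation": [0, 0, 0], "hand": 0.25},
  {"delta_pos": [5, -2, 9], "rotation": [0, 0, 0], "hand": 0.25},
  {"delta_pos": [9, -3, 18], "rotation": [0, 0, 0], "hand": 0.25},
  {"delta_pos": [9, -3, 18], "rotation": [0, 0, 0], "hand": 0.25},
  {"delta_pos": [9, -3, 18], "rotation": [0, 0, 0], "hand": 0.25},
  {"delta_pos": [9, -3, 18], "rotation": [0, 0, 0], "hand": 0.25},
  {"delta_pos": [6, -2, 25], "rotation": [0, 0, 0], "hand": 0.25},
  {"delta_pos": [0, 0, 30], "rotation": [0, 0, 0], "hand": 0.25},
  {"delta_pos": [0, 0, 30], "rotation": [0, 0, 0], "hand": 0.1},
  {"delta_pos": [0, 0, 0], "rotation": [0, 0, 0], "hand": 0},
])

```text
time_s: 10.37
eef_pos: [0.6339, -0.2245, 0.2946]
orientation: [[0.372, 0.83, -0.416], [0.928, -0.329, 0.174], [0.008, -0.451, -0.893]]
ft_force: [0.5, -0.7, 1.7]
width: 0.0846
```

```bash
python3 - <<'E'
from h import *
np.set_printoptions(precision=4,suppress=True)
d=grab('scene','s10'); grab('wrist','w10');s=env.observe(); print(s['eef_pos'],s['ft_force'],s['time_s'],s['width'],s['qpos'])
cv2.imwrite('pics/s10z.png',cv2.resize(d['frame'][120:320,200:420,::-1],None,fx=3,fy=3))
E
```

```text
[ 0.6331 -0.2249  0.2907] [ 0.2028 -0.7147  0.4615] 10.4667 0.08547452489186334 [ 14.3859  43.6372   6.5425  49.3912  -6.0819 114.2776  87.1832]
```

View pics/s10z.png

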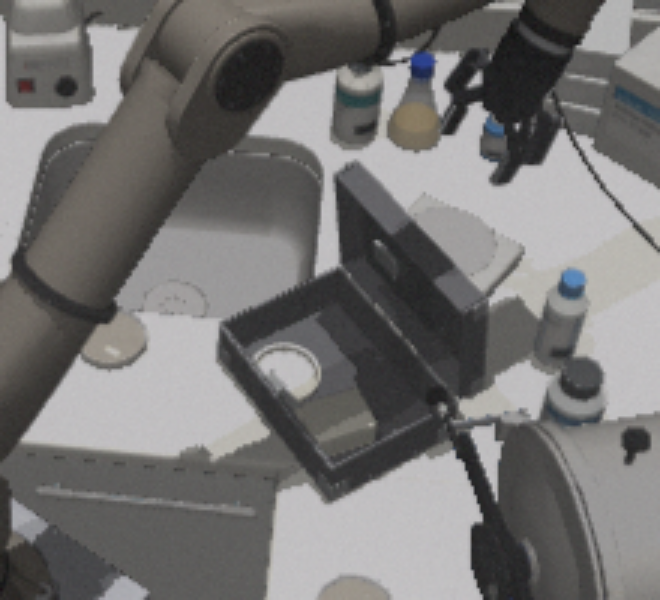

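View pics/w10.png

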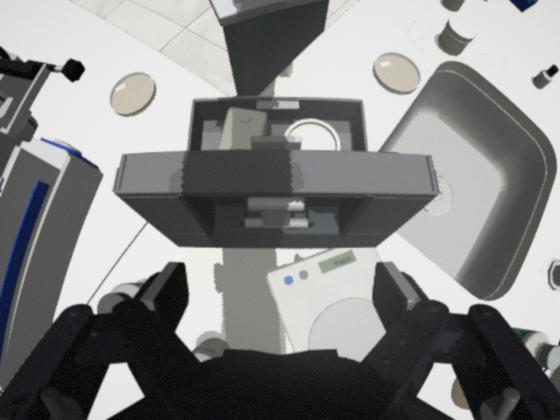

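```bash
python3 - <<'E'
from h import *
f,K,T=load('s10')
k=np.array([.373,.928,0]);F=np.array([-.928,.373,0]);U=np.array([0,0,1.]);H=np.array([.580,-.207,.07])
for th in (65,70,75,80,85):
    c,s=np.cos(np.radians(th)),np.sin(np.radians(th))
    o=[]
    for a,b,y in ((.18,.036,.125),(.18,.0,.125),(.18,0.0,-.125)):
        p=H+(c*a-s*b)*F+(s*a+c*b)*U+y*k
        u,v=proj(K,T,p); o.append((round((u-200)*3),round((v-120)*3)))
    print(th,o)
E
```

```text
65 [(316, 178), (293, 198), (420, 341)]
70 [(328, 171), (303, 190), (432, 332)]
75 [(339, 165), (314, 182), (443, 324)]
80 [(350, 160), (325, 175), (455, 316)]
85 [(361, 156), (336, 169), (467, 309)]
```

send_rows([
  {"delta_pos": [0, 0, 5], "rotation": [-1.3, -3.2, 0], "hand": 0},
  {"delta_pos": [0, 0, 10], "rotation": [-1.3, -3.2, 0], "hand": 0},
  {"delta_pos": [0, 5, 10], "rotation": [-1.3, -3.2, 0], "hand": 0},
  {"delta_pos": [0, 10, 10], "rotation": [-1.3, -3.2, 0], "hand": 0},
  {"delta_pos": [-5, 20, 5], "rotation": [-1.3, -3.2, 0], "hand": 0},
  {"delta_pos": [-10, 30, 0], "rotation": [-1.3, -3.2, 0], "hand": 0},
  {"delta_pos": [-12, 35, 0], "rotation": [-1.3, -3.2, 0], "hand": 0},
  {"delta_pos": [-15, 35, 0], "rotation": [-0.8, -2, 0], "hand": 0},
  {"delta_pos": [-15, 35, 0], "rotation": [0, 0, 0], "hand": 0},
  {"delta_pos": [-15, 35, 0], "rotation": [0, 0, 0], "hand": 0},
  {"delta_pos": [-15, 35, 0], "rotation": [0, 0, 0], "hand": 0},
  {"delta_pos": [-15, 35, 0], "rotation": [0, 0, 0], "hand": 0},
  {"delta_pos": [-20, 30, 0], "rotation": [0, 0, 0], "hand": 0},
  {"delta_pos": [0, 0, 0], "rotation": [0, 0, 0], "hand": 0},
])

```text
time_s: 11.63
eef_pos: [0.5066, 0.0886, 0.3282]
orientation: [[0.362, 0.932, -0.02], [0.932, -0.361, 0.013], [0.005, -0.023, -1.0]]
ft_force: [-0.8, 0.2, -0.6]
width: 0.085
```

send_rows([
  {"delta_pos": [-18, 22, -8], "rotation": [-0.5, -1.3, 0], "hand": 0},
  {"delta_pos": [-18, 22, -10], "rotation": [0, 0, 0], "hand": 0},
  {"delta_pos": [-18, 22, -10], "rotation": [0, 0, 0], "hand": 0},
  {"delta_pos": [-18, 23, -15], "rotation": [0, 0, 0], "hand": 0},
  {"delta_pos": [-18, 23, -15], "rotation": [0, 0, 0], "hand": 0},
  {"delta_pos": [-18, 23, -15], "rotation": [0, 0, 0], "hand": 0},
  {"delta_pos": [-18, 23, -15], "rotation": [0, 0, 0], "hand": 0},
  {"delta_pos": [-19, 22, -15], "rotation": [0, 0, 0], "hand": 0},
  {"delta_pos": [0, 0, -25], "rotation": [0, 0, 0], "hand": 0},
  {"delta_pos": [0, 0, -20], "rotation": [0, 0, 0], "hand": 0},
  {"delta_pos": [0, 0, 0], "rotation": [0, 0, 0], "hand": 0},
  {"delta_pos": [0, 0, 0], "rotation": [0, 0, 0], "hand": 0},
])

```text
time_s: 12.63
eef_pos: [0.3649, 0.2591, 0.1798]
orientation: [[0.373, 0.928, 0.003], [0.928, -0.373, -0.002], [-0.001, 0.004, -1.0]]
ft_force: [-0.2, 0.1, 1.0]
width: 0.0854
```

```bash
python3 - <<'E'
from h import *
np.set_printoptions(precision=4,suppress=True)
grab('wrist','w11');d=grab('top','t11');s=env.observe(); print(s['eef_pos'],s['orientation'],s['ft_force'],s['time_s'],s['width'],s['qpos'])
cv2.imwrite('pics/t11z.png',cv2.resize(d['frame'][130:260,280:430,::-1],None,fx=4.5,fy=4.5,interpolation=cv2.INTER_CUBIC))
E
```

```text
[0.3665 0.2603 0.1819] [[ 0.3739  0.9274  0.0075]
 [ 0.9275 -0.3739  0.0005]
 [ 0.0033  0.0067 -1.    ]] [ 0.0426 -0.3028  1.3083] 12.7333 0.08540225886392369 [-25.5591   3.6303 -16.1116 115.7497   1.4602  60.4306  25.6896]
```

View pics/w11.png

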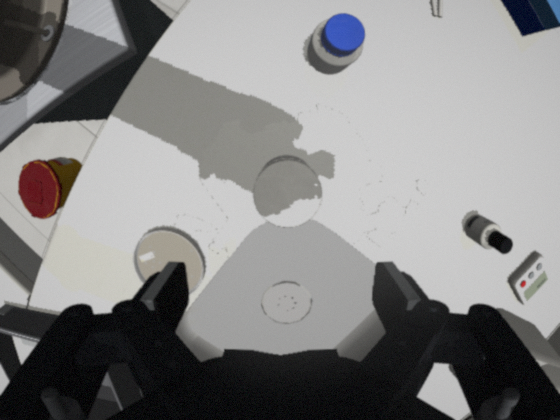

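View pics/t11z.png

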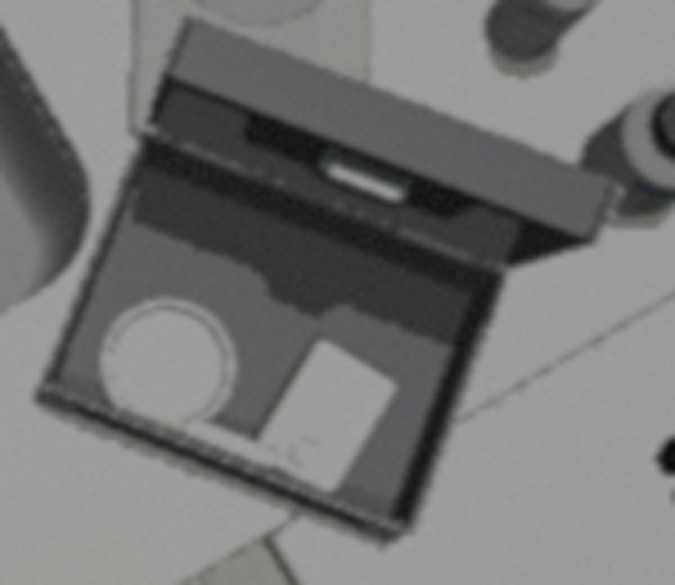

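```bash
python3 - <<'E'
from h import *
np.set_printoptions(precision=4,suppress=True)
f,K,T=load('t11')
def zt(x,y,h): return onz(K,T,280+(x+.5)/4.5-.5,130+(y+.5)/4.5-.5,h)
print('seat outer(z.017) L,R,T',zt(98,364,.017),zt(240,364,.017),zt(169,297,.017),'c',zt(169,365,.017))
g=cv2.cvtColor(f,cv2.COLOR_RGB2GRAY)
c=cv2.resize(g[190:232,296:338],None,fx=8,fy=8,interpolation=cv2.INTER_CUBIC); cv2.imwrite('pics/seat.png',c)
m=(g>120).astype(np.uint8)
n,l,st,ce=cv2.connectedComponentsWithStats(m[190:232,296:338]); print(st,ce+[296,190])
# expected seat from case model
k=np.array([.373,.928,0]);F=np.array([-.928,.373,0])
print('model seat',np.array([.580,-.207,0])+.128*F+.052*k, 'from bar', np.array([.4535,-.1545,0])-.010*F+.052*k)
f,K,T=load('w11')
cv2.imwrite('pics/cw.png',cv2.resize(f[140:240,240:340,::-1],None,fx=6,fy=6,interpolation=cv2.INTER_CUBIC))
print('cup',onz(K,T,287,191,.066,True))
E
```

```text
seat outer(z.017) L,R,T [ 0.4825 -0.0634  0.017 ] [ 0.4827 -0.1573  0.017 ] [ 0.5276 -0.1111  0.017 ] c [ 0.4819 -0.1103  0.017 ]
[[  0   0  42  42 912]
 [  0   0   3   7  13]
 [  6   6  36  36 756]
 [  0  34  20   8  83]] [[316.6941 208.0833]
 [296.6154 192.1538]
 [318.1667 211.7249]
 [302.3012 228.7711]]
model seat [ 0.4806 -0.111   0.    ] from bar [ 0.4822 -0.11    0.    ]
cup [0.3582 0.2689 0.066 ]
```

View pics/seat.png

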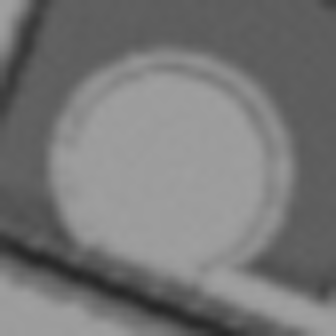

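View pics/cw.png

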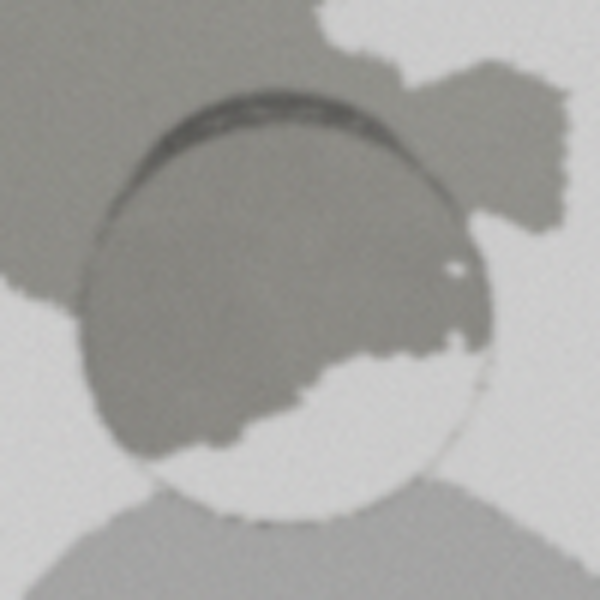

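send_rows([
  {"delta_pos": [-3, 4, -20], "rotation": [0.15, 0.37, 0], "hand": 0},
  {"delta_pos": [-3, 4, -25], "rotation": [0, 0, 0], "hand": 0},
  {"delta_pos": [0, 0, -25], "rotation": [0, 0, 0], "hand": 0},
  {"delta_pos": [0, 0, -10], "rotation": [0, 0, 0], "hand": 0},
  {"delta_pos": [0, 0, 0], "rotation": [0, 0, 0], "hand": 0},
  {"delta_pos": [0, 0, 0], "rotation": [0, 0, 0], "hand": 0},
  {"delta_pos": [0, 0, 0], "rotation": [0, 0, 0], "hand": 0},
])

```text
time_s: 13.32
eef_pos: [0.361, 0.269, 0.1028]
orientation: [[0.373, 0.928, 0.003], [0.928, -0.373, 0.004], [0.005, 0.001, -1.0]]
ft_force: [0.1, -0.1, -0.0]
width: 0.0851
```

```bash
python3 - <<'E'
from h import *
np.set_printoptions(precision=4,suppress=True)
grab('wrist','w12');s=env.observe(); print(s['eef_pos'],s['orientation'],s['ft_force'],s['time_s'],s['width'])
E
```

```text
[0.361  0.269  0.1028] [[ 0.3731  0.9278  0.0031]
 [ 0.9278 -0.3732  0.0042]
 [ 0.0051  0.0013 -1.    ]] [-0.2506 -0.3464  0.2883] 13.3667 0.0853125333511032
```

View pics/w12.png

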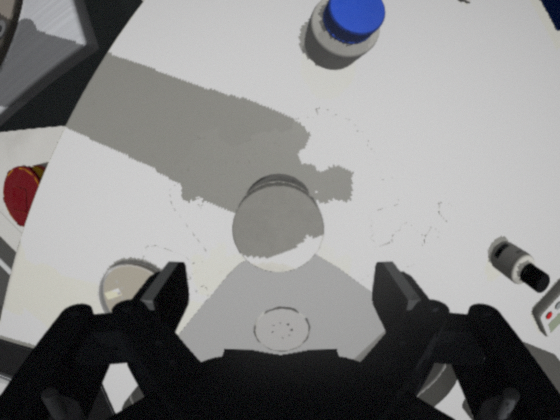

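```bash
python3 - <<'E'
from h import *
np.set_printoptions(precision=4,suppress=True)
f,K,T=load('w12')
L,R,B,Tp=[onz(K,T,u,v,.066,True) for u,v in ((232,227),(325,227),(278.5,271),(278.5,184))]
print(L,R,B,Tp,(L+R)/2,(B+Tp)/2,np.linalg.norm(L-R),np.linalg.norm(B-Tp))
E
```

```text
[0.3474 0.2407 0.066 ] [0.3706 0.2984 0.066 ] [0.389  0.2574 0.066 ] [0.332  0.2804 0.066 ] [0.359  0.2695 0.066 ] [0.3605 0.2689 0.066 ] 0.06221935722501959 0.06147230118631045
```

send_rows([
  {"delta_pos": [-1, 0, -15], "rotation": [0, 0, 0], "hand": 0},
  {"delta_pos": [0, 0, -20], "rotation": [0, 0, 0], "hand": 0},
  {"delta_pos": [0, 0, -20], "rotation": [0, 0, 0], "hand": 0},
  {"delta_pos": [0, 0, -15], "rotation": [0, 0, 0], "hand": 0},
  {"delta_pos": [0, 0, -10], "rotation": [0, 0, 0], "hand": 0},
  {"delta_pos": [0, 0, -8], "rotation": [0, 0, 0], "hand": 0},
  {"delta_pos": [0, 0, 0], "rotation": [0, 0, 0], "hand": 0},
], newtons=25)

```text
time_s: 13.95
eef_pos: [0.3584, 0.2679, 0.0126]
orientation: [[0.373, 0.928, -0.0], [0.928, -0.373, 0.002], [0.001, -0.001, -1.0]]
ft_force: [-0.2, -0.2, 0.7]
width: 0.0856
```

```bash
python3 - <<'E'
from h import *
np.set_printoptions(precision=4,suppress=True)
grab('wrist','w13');d=grab('scene','s13');s=env.observe(); print(s['eef_pos'],s['ft_force'],s['time_s'],s['width'])
cv2.imwrite('pics/s13z.png',cv2.resize(d['frame'][130:260,130:270,::-1],None,fx=4.5,fy=4.5,interpolation=cv2.INTER_CUBIC))
E
```

```text
[0.3592 0.2686 0.0137] [ 0.3044 -0.7344 -0.1814] 14.05 0.08543892475087
```

View pics/w13.png

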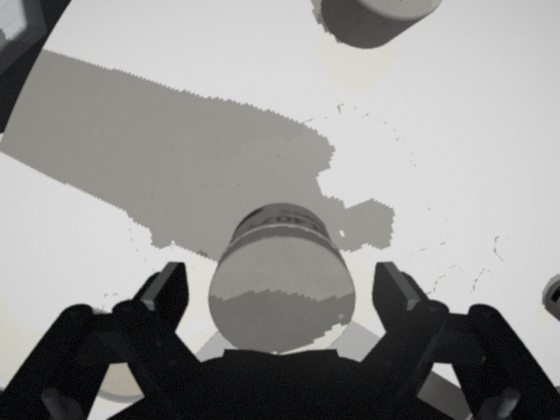

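View pics/s13z.png

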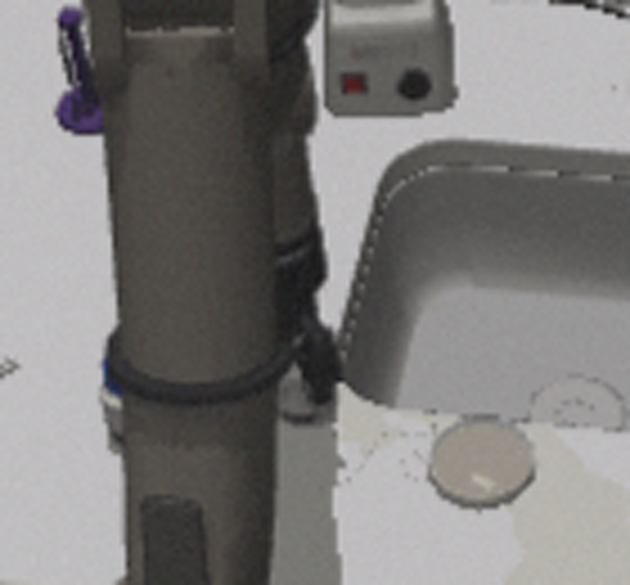

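send_rows([
  {"delta_pos": [1, 0, -5], "rotation": [0, 0, 0], "hand": 0.12},
  {"delta_pos": [0, 0, -5], "rotation": [0, 0, 0], "hand": 0.15},
  {"delta_pos": [0, 0, 0], "rotation": [0, 0, 0], "hand": 0.15},
  {"delta_pos": [0, 0, 0], "rotation": [0, 0, 0], "hand": 0.4},
  {"delta_pos": [0, 0, 0], "rotation": [0, 0, 0], "hand": 0.4},
  {"delta_pos": [0, 0, 0], "rotation": [0, 0, 0], "hand": 0.4},
  {"delta_pos": [0, 0, 0], "rotation": [0, 0, 0], "hand": 0.4},
], newtons=25)

```text
time_s: 14.63
eef_pos: [0.3597, 0.2682, 0.0032]
orientation: [[0.373, 0.928, 0.001], [0.928, -0.373, 0.002], [0.002, -0.0, -1.0]]
ft_force: [-0.0, 0.8, 0.4]
width: 0.0612
```

```bash
python3 - <<'E'
from h import *
np.set_printoptions(precision=4,suppress=True)
grab('wrist','w14');s=env.observe(); print(s['eef_pos'],s['ft_force'],s['time_s'],s['width'])
E
```

```text
[0.3596 0.2682 0.0032] [0.4754 0.4261 0.4289] 14.6833 0.06125471118824393
```

View pics/w14.png

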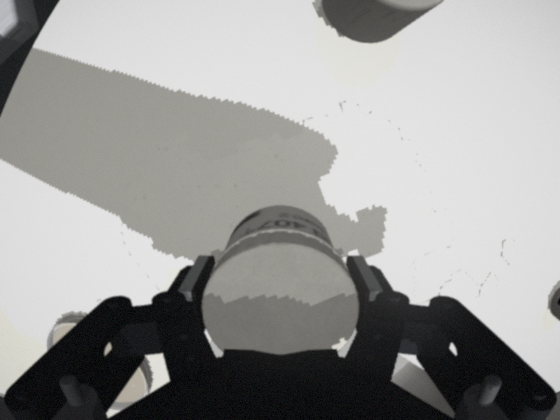

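send_rows([
  {"delta_pos": [0, 0, 8], "rotation": [0, 0, 0], "hand": 0.4},
  {"delta_pos": [0, 0, 15], "rotation": [0, 0, 0], "hand": 0.4},
  {"delta_pos": [0, 0, 25], "rotation": [0, 0, 0], "hand": 0.4},
  {"delta_pos": [0, 0, 30], "rotation": [0, 0, 0], "hand": 0.4},
  {"delta_pos": [0, 0, 25], "rotation": [0, 0, 0], "hand": 0.4},
  {"delta_pos": [0, 0, 15], "rotation": [0, 0, 0], "hand": 0.4},
  {"delta_pos": [5, -10, 5], "rotation": [0, 0, 0], "hand": 0.4},
  {"delta_pos": [10, -20, 0], "rotation": [0, 0, 0], "hand": 0.4},
  {"delta_pos": [10, -27, 0], "rotation": [0, 0, 0], "hand": 0.4},
  {"delta_pos": [10, -27, 0], "rotation": [0, 0, 0], "hand": 0.4},
  {"delta_pos": [10, -27, 0], "rotation": [0, 0, 0], "hand": 0.4},
  {"delta_pos": [10, -27, 0], "rotation": [0, 0, 0], "hand": 0.4},
  {"delta_pos": [10, -27, 0], "rotation": [0, 0, 0], "hand": 0.4},
  {"delta_pos": [10, -27, 0], "rotation": [0, 0, 0], "hand": 0.4},
  {"delta_pos": [10, -27, 0], "rotation": [0, 0, 0], "hand": 0.4},
  {"delta_pos": [10, -27, 0], "rotation": [0, 0, 0], "hand": 0.4},
  {"delta_pos": [5, -27, 0], "rotation": [0, 0, 0], "hand": 0.4},
  {"delta_pos": [5, -20, 0], "rotation": [0, 0, 0], "hand": 0.4},
])

```text
time_s: 16.18
eef_pos: [0.4647, -0.0274, 0.1267]
orientation: [[0.375, 0.927, 0.001], [0.927, -0.375, 0.002], [0.002, 0.0, -1.0]]
ft_force: [-0.5, -0.6, 0.3]
width: 0.061
```

```bash
python3 - <<'E'
from h import *
np.set_printoptions(precision=4,suppress=True)
grab('wrist','w15');s=env.observe(); print(s['eef_pos'],s['orientation'],s['ft_force'],s['time_s'],s['width'],s['qpos'])
E
```

```text
[ 0.4656 -0.0316  0.1268] [[ 0.3791  0.9254  0.0021]
 [ 0.9254 -0.3791 -0.0008]
 [ 0.      0.0022 -1.    ]] [ 1.179  -3.1415 -0.0497] 16.2333 0.06136027250885626 [ -1.1688   8.8319  -0.2712 117.6129   0.1147  53.4388  66.2175]
```

View pics/w15.png

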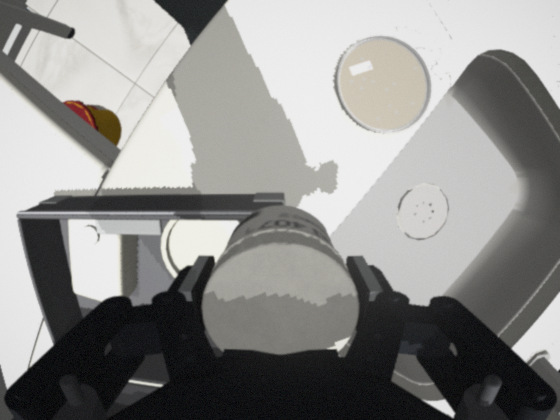

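```bash
python3 - <<'E'
from h import *
f,K,T=load('w14')
cv2.imwrite('pics/w14z.png',cv2.resize(f[195:360,190:370,::-1],None,fx=4,fy=4,interpolation=cv2.INTER_CUBIC)[:600])
E
```

```text
(no output)
```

View pics/w14z.png

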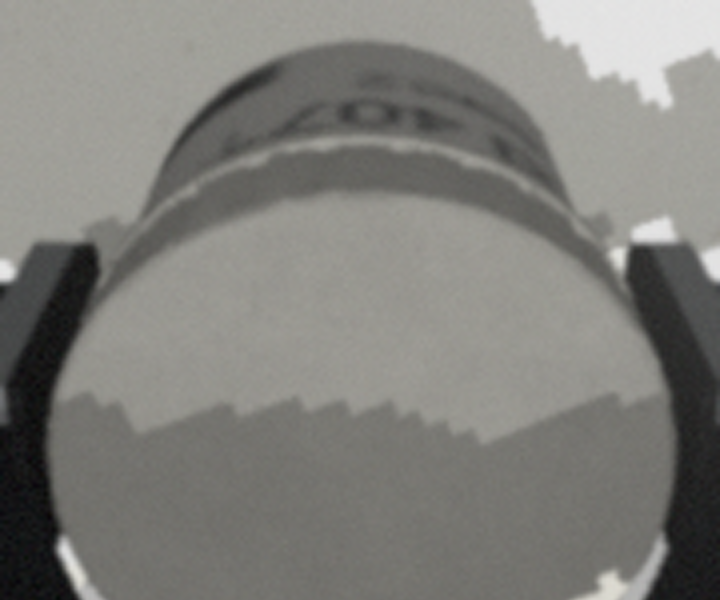

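```bash
python3 - <<'E'
from h import *
from scipy.optimize import least_squares
np.set_printoptions(precision=4,suppress=True)
f,K,T=load('w14')
P=np.array([onz(K,T,190+x/4,195+y/4,.066,True)[:2] for x,y in ((360,192),(190,232),(85,325),(50,430),(675,430),(640,325),(530,232),(55,520),(665,540))])
r=least_squares(lambda c:np.hypot(*(P-c[:2]).T)-c[2],[.36,.268,.031]); print(r.x,r.fun*1e3)
f,K,T=load('w15')
# seat rim points from w15: raw check of visible seat left/near edge
E
```

```text
[0.3617 0.2682 0.031 ] [ 0.0556  0.205   0.0947 -0.3275 -0.3738  0.0126 -0.0767  0.0757  0.3344]
```

send_rows([
  {"delta_pos": [4, -20, 0], "rotation": [0, 0, 0], "hand": 0.4},
  {"delta_pos": [4, -20, 0], "rotation": [0, 0, 0], "hand": 0.4},
  {"delta_pos": [3, -20, 0], "rotation": [0, 0, 0], "hand": 0.4},
  {"delta_pos": [3, -18, 0], "rotation": [0, 0, 0], "hand": 0.4},
  {"delta_pos": [0, 0, 0], "rotation": [0, 0, 0], "hand": 0.4},
  {"delta_pos": [0, 0, 0], "rotation": [0, 0, 0], "hand": 0.4},
  {"delta_pos": [0, 0, 0], "rotation": [0, 0, 0], "hand": 0.4},
])

```text
time_s: 16.82
eef_pos: [0.4784, -0.1017, 0.1263]
orientation: [[0.372, 0.928, 0.0], [0.928, -0.372, 0.003], [0.003, -0.001, -1.0]]
ft_force: [0.4, 0.4, -1.0]
width: 0.0614
```

send_rows([
  {"delta_pos": [1, -5, 0], "rotation": [0, 0, 0], "hand": 0.4},
  {"delta_pos": [0, -4, 0], "rotation": [0, 0, 0], "hand": 0.4},
  {"delta_pos": [0, 0, -10], "rotation": [0, 0, 0], "hand": 0.4},
  {"delta_pos": [0, 0, -20], "rotation": [0, 0, 0], "hand": 0.4},
  {"delta_pos": [0, 0, -20], "rotation": [0, 0, 0], "hand": 0.4},
  {"delta_pos": [0, 0, -15], "rotation": [0, 0, 0], "hand": 0.4},
  {"delta_pos": [0, 0, -10], "rotation": [0, 0, 0], "hand": 0.4},
  {"delta_pos": [0, 0, 0], "rotation": [0, 0, 0], "hand": 0.4},
  {"delta_pos": [0, 0, 0], "rotation": [0, 0, 0], "hand": 0.4},
  {"delta_pos": [0, 0, 0], "rotation": [0, 0, 0], "hand": 0.4},
])

```text
time_s: 17.65
eef_pos: [0.4804, -0.1119, 0.0517]
orientation: [[0.373, 0.928, 0.002], [0.928, -0.373, 0.002], [0.003, 0.001, -1.0]]
ft_force: [-0.4, 0.2, -0.6]
width: 0.0608
```

```bash
python3 - <<'E'
from h import *
np.set_printoptions(precision=4,suppress=True)
grab('wrist','w16');d=grab('scene','s16');s=env.observe(); print(s['eef_pos'],s['orientation'],s['ft_force'],s['time_s'],s['width'])
cv2.imwrite('pics/s16z.png',cv2.resize(d['frame'][130:320,220:420,::-1],None,fx=3,fy=3,interpolation=cv2.INTER_CUBIC))
E
```

```text
[ 0.4806 -0.112   0.0521] [[ 0.3726  0.928   0.0026]
 [ 0.928  -0.3726  0.0019]
 [ 0.0028  0.0016 -1.    ]] [ 0.2928  0.2624 -0.2085] 17.75 0.061304350765244674
```

View pics/w16.png

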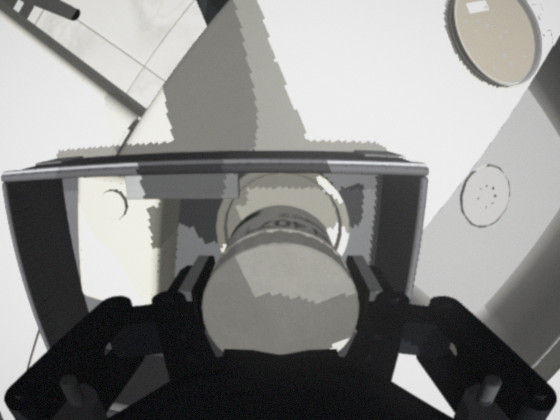

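View pics/s16z.png

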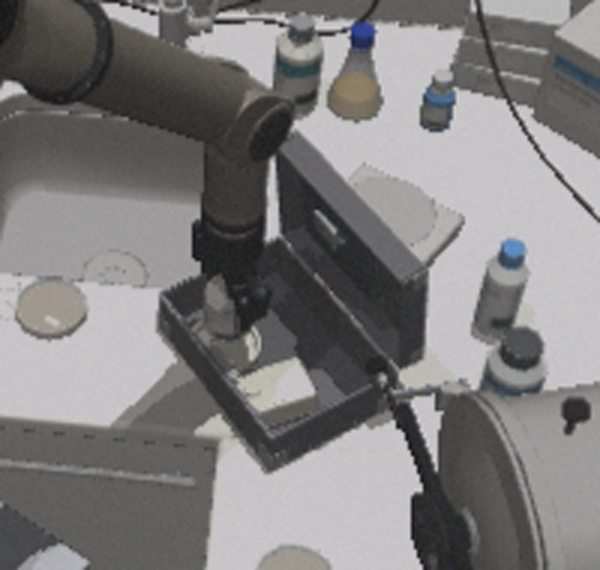

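send_rows([
  {"delta_pos": [-1, 2, -10], "rotation": [0, 0, 0], "hand": 0.4},
  {"delta_pos": [0, 0, -10], "rotation": [0, 0, 0], "hand": 0.4},
  {"delta_pos": [0, 0, -10], "rotation": [0, 0, 0], "hand": 0.4},
  {"delta_pos": [0, 0, -5], "rotation": [0, 0, 0], "hand": 0.4},
  {"delta_pos": [0, 0, -2], "rotation": [0, 0, 0], "hand": 0.4},
  {"delta_pos": [0, 0, 0], "rotation": [0, 0, 0], "hand": 0.4},
  {"delta_pos": [0, 0, 0], "rotation": [0, 0, 0], "hand": 0.4},
  {"delta_pos": [0, 0, 0], "rotation": [0, 0, 0], "hand": 0.4},
])

```text
time_s: 18.42
eef_pos: [0.479, -0.11, 0.0143]
orientation: [[0.373, 0.928, 0.001], [0.928, -0.373, 0.002], [0.002, 0.0, -1.0]]
ft_force: [0.4, 0.4, -0.4]
width: 0.0614
```

```bash
python3 - <<'E'
from h import *
np.set_printoptions(precision=4,suppress=True)
grab('wrist','w17');s=env.observe(); print(s['eef_pos'],s['orientation'],s['ft_force'],s['time_s'],s['width'])
E
```

```text
[ 0.479  -0.1099  0.0145] [[ 0.3727  0.9279  0.0013]
 [ 0.9279 -0.3727  0.0021]
 [ 0.0024  0.0004 -1.    ]] [-0.5257 -0.5019  0.1666] 18.4667 0.06082331343637726
```

View pics/w17.png

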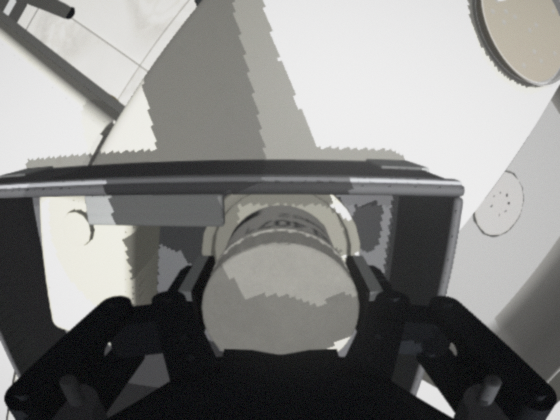

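send_rows([
  {"delta_pos": [0.5, 0, -1], "rotation": [0, 0, 0], "hand": 0.4},
  {"delta_pos": [0, 0, -1], "rotation": [0, 0, 0], "hand": 0.4},
  {"delta_pos": [0, 0, -1], "rotation": [0, 0, 0], "hand": 0.4},
  {"delta_pos": [0, 0, 0], "rotation": [0, 0, 0], "hand": 0.4},
  {"delta_pos": [0, 0, 0], "rotation": [0, 0, 0], "hand": 0.4},
])

```text
time_s: 18.88
eef_pos: [0.4793, -0.1099, 0.0112]
orientation: [[0.373, 0.928, 0.001], [0.928, -0.373, 0.002], [0.002, -0.0, -1.0]]
ft_force: [0.8, 0.1, 1.3]
width: 0.0614
```

send_rows([
  {"delta_pos": [0, 0, -0.5], "rotation": [0, 0, 0], "hand": 0.4},
  {"delta_pos": [0, 0, 0], "rotation": [0, 0, 0], "hand": 0.25},
  {"delta_pos": [0, 0, 0], "rotation": [0, 0, 0], "hand": 0.2},
  {"delta_pos": [0, 0, 0], "rotation": [0, 0, 0], "hand": 0.15},
  {"delta_pos": [0, 0, 0], "rotation": [0, 0, 0], "hand": 0.1},
  {"delta_pos": [0, 0, 0], "rotation": [0, 0, 0], "hand": 0.1},
  {"delta_pos": [0, 0, 0], "rotation": [0, 0, 0], "hand": 0.1},
])

```text
time_s: 19.47
eef_pos: [0.479, -0.1099, 0.0105]
orientation: [[0.373, 0.928, 0.0], [0.928, -0.373, 0.002], [0.002, -0.001, -1.0]]
ft_force: [0.1, -0.0, -0.2]
width: 0.0771
```

```bash
python3 - <<'E'
from h import *
np.set_printoptions(precision=4,suppress=True)
grab('wrist','w18');s=env.observe(); print(s['eef_pos'],s['ft_force'],s['time_s'],s['width'])
E
```

```text
[ 0.479  -0.1098  0.0105] [-0.3082  0.7932  0.2333] 19.5167 0.07697178669225166
```

View pics/w18.png

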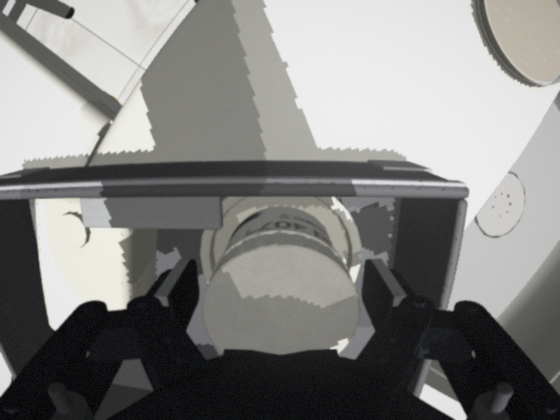

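The cup is released and stands inside the seat rim. I'll raise the gripper straight up, then move it left and clear to check.

send_rows([
  {"delta_pos": [0, 0, 5], "rotation": [0, 0, 0], "hand": 0.1},
  {"delta_pos": [0, 0, 10], "rotation": [0, 0, 0], "hand": 0.1},
  {"delta_pos": [0, 0, 20], "rotation": [0, 0, 0], "hand": 0.1},
  {"delta_pos": [0, 0, 25], "rotation": [0, 0, 0], "hand": 0.1},
  {"delta_pos": [0, 0, 25], "rotation": [0, 0, 0], "hand": 0.1},
  {"delta_pos": [0, 0, 25], "rotation": [0, 0, 0], "hand": 0.1},
  {"delta_pos": [0, 0, 25], "rotation": [0, 0, 0], "hand": 0.1},
  {"delta_pos": [-5, 20, 10], "rotation": [0, 0, 0], "hand": 0.1},
  {"delta_pos": [-5, 30, 0], "rotation": [0, 0, 0], "hand": 0.1},
  {"delta_pos": [-5, 35, 0], "rotation": [0, 0, 0], "hand": 0.1},
  {"delta_pos": [-5, 35, 0], "rotation": [0, 0, 0], "hand": 0.1},
  {"delta_pos": [-5, 35, 0], "rotation": [0, 0, 0], "hand": 0.1},
  {"delta_pos": [0, 35, 0], "rotation": [0, 0, 0], "hand": 0.1},
  {"delta_pos": [0, 35, 0], "rotation": [0, 0, 0], "hand": 0.1},
  {"delta_pos": [0, 35, 0], "rotation": [0, 0, 0], "hand": 0.1},
  {"delta_pos": [0, 30, 0], "rotation": [0, 0, 0], "hand": 0.1},
  {"delta_pos": [0, 0, 0], "rotation": [0, 0, 0], "hand": 0.1},
  {"delta_pos": [0, 0, 0], "rotation": [0, 0, 0], "hand": 0.1},
])

```text
time_s: 21.02
eef_pos: [0.4539, 0.1821, 0.1565]
orientation: [[0.369, 0.93, 0.001], [0.93, -0.369, 0.003], [0.003, 0.0, -1.0]]
ft_force: [-0.3, -0.9, -1.1]
width: 0.0769
```

```bash
python3 - <<'E'
from h import *
np.set_printoptions(precision=4,suppress=True)
d=grab('top','t19');e=grab('scene','s19');s=env.observe(); print(s['eef_pos'],s['ft_force'],s['time_s'],s['width'],s['qvel'])
cv2.imwrite('pics/t19z.png',cv2.resize(d['frame'][185:240,290:350,::-1],None,fx=10,fy=10,interpolation=cv2.INTER_CUBIC))
cv2.imwrite('pics/s19z.png',cv2.resize(e['frame'][130:320,220:420,::-1],None,fx=3,fy=3,interpolation=cv2.INTER_CUBIC))
E
```

```text
[0.4542 0.1792 0.1561] [0.2253 0.2711 0.0603] 21.1167 0.07696031378069546 [ 0.9499  0.0079  0.7627  0.5506 -0.0957 -0.2241 -0.0359]
```

View pics/t19z.png

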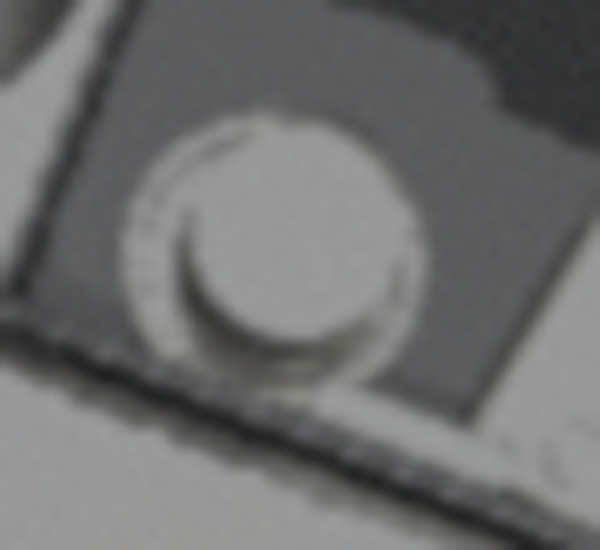

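View pics/s19z.png

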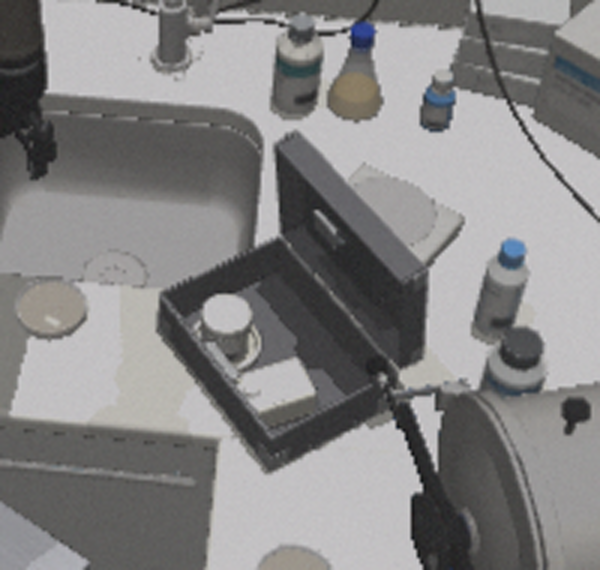

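View pics/t19.png

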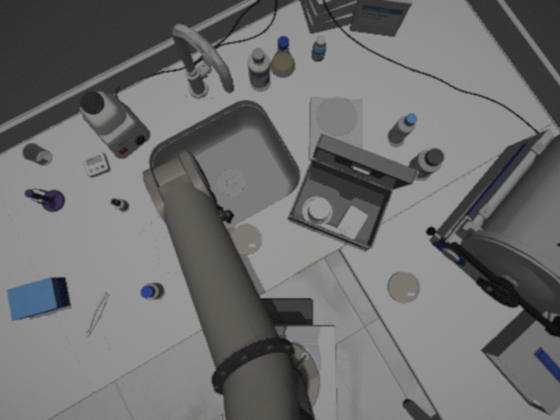

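```bash
python3 - <<'E'
from h import *
np.set_printoptions(precision=4,suppress=True)
f,K,T=load('t19')
z=lambda x,y,h: onz(K,T,290+(x+.5)/10-.5,185+(y+.5)/10-.5,h)
c=np.array([z(190,230,.074),z(408,230,.074)]);print(c.mean(0),c[0]-c[1]); 
c=np.array([z(299,118,.074),z(299,342,.074)]);print(c.mean(0),c[0]-c[1])
c=np.array([z(122,255,.017),z(428,255,.017)]);print(c.mean(0),c[0]-c[1])
# cylinder upright check: bottom silhouette of lid/body omitted
f,K,T=load('s19')
for n,p in (('cuptop',[.4815,-.1100,.074]),('seat',[.4818,-.1103,.017]),('cupbot',[.4815,-.11,.008])):
    u,v=proj(K,T,p); print(n,(u-220)*3,(v-130)*3)
E
```

```text
[ 0.4823 -0.1103  0.074 ] [-0.0001  0.0617  0.    ]
[ 0.4825 -0.1103  0.074 ] [ 0.0642 -0.0011  0.    ]
[ 0.4839 -0.11    0.017 ] [-0.0001  0.0911  0.    ]
cuptop 224.21656463111543 310.62274883106954
seat 222.7005969862591 338.9025839843006
cupbot 222.0790710958829 343.29787006341496
```

send_rows([
  {"delta_pos": [0, 0, 0], "rotation": [0, 0, 0], "hand": 0.1},
  {"delta_pos": [0, 0, 0], "rotation": [0, 0, 0], "hand": 0.1},
  {"delta_pos": [0, 0, 0], "rotation": [0, 0, 0], "hand": 0.1},
])

```text
time_s: 21.37
eef_pos: [0.4543, 0.179, 0.1557]
orientation: [[0.375, 0.927, 0.0], [0.927, -0.375, 0.002], [0.002, -0.0, -1.0]]
ft_force: [-0.2, 0.3, 0.1]
width: 0.0768
```

```bash
python3 -c "
from cell import env
print(env.sign_off())"
```

```text
the job is handed in; nothing more can be done
None
```

The case is open with its lid standing by itself, and the cup is upright in the middle of the seat. I handed the job in at about 21.4 s of the 64 s; no verdict was reported.

I pinched the paddle bar by its ends, pulled it up to its stop and swung the lid up along its arc. After letting go of the bar, I moved the cup from the worktop into the seat in the left half of the case, released it and moved the arm clear.

**Last checks:**
- **Lid:** its corners in the scene camera match an angle of about 80°. That comes from comparing projected corners, not from a direct reading. It was still standing there after I let go and when the cup was in place.
- **Cup:** in the top view its centre is at (0.482, −0.110). My two measurements of the seat centre are (0.482, −0.110) and (0.484, −0.110), so they differ by 2 mm. The cup is 2 mm or less off centre.
- **Cup upright:** the cup's lid appears where an upright cup's would in the scene view, to about a pixel.
- **Bystanders:** in the top view they are at the same pixel positions as at the start, judged by eye.
- **Robot:** the gripper was clear of everything at hand-in and the force reading was about zero.

**What went wrong or disagreed:**
- **Fingertips:** they sit about 27–30 mm behind the reported TCP (about 40 mm fully open), although the TCP is described as their very end. My first close on the bar therefore passed above it, and I regripped 24 mm lower.
- **Wrist joint:** joint 6 came very close to its limit while backing away from the lid (114.28° against 114.36°).

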